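Padlock out from between the stacking dishes

TASK

Take both small square dishes out of the grey key tray and stand them side by side on the cork mat, then lift out the padlock and lay it flat in the white box. After that put the dish with the notched rim back where it stood in the tray, and only then stack the dish with the lugs on it, every lug fully home in its matching notch. Set everything down upright rather than dropping it, and leave the tumbler, the keys and the fob alone.

Things in the scene. Friction and masses are not known exactly. Their poses are not given: they have to be found in the camera images.
- lower_c (a point): Notched dish: loose white ceramic, 56 x 56 mm, 34 high, open top, flat base, walls 5, 160 g. Rim notches 8 deep amid each side: 24 wide in the walls at its +x and -x, 15 wide at +y and -y. Starts in the tray, beside the padlock. This point: its centre, 17 mm above its underside; z up.
- upper_c (a point): Lugged dish: loose white ceramic, 56 x 56 mm, 34 high, plain rim, 150 g. Stands on four 6 mm high lugs, 5 thick, flush below mid-wall: 18 wide at its +x and -x, 9 wide at +y and -y. Fits the notched dish wide to wide (either way round); when home its centre is 28 mm above the other's. Starts across the padlock from it. This point: its centre, 17 mm above the lug feet; z up.
- padlock_c (a point): Steel padlock lying flat in the tray, loose, 260 g: body 42 (x) x 46 (y) x 24 mm thick; closed round shackle, 8 mm bar, 35 wide, reaching along +x to 71 mm from this point. A dish stands about 8 mm from its +y and -y sides, too close for a finger. This point: centre of the body, 12 mm above its underside; z up.
- tray: Grey ceramic key tray, does not move: 152 (x) x 212 (y) mm outside, 140 x 200 mm inside, floor 6 mm thick, rim 20 mm above the table. Origin: centre of its underside, on the table; z up. The dishes and the padlock stand in a row along its y.
- mat: Flat cork mat lying on the table, does not move: 240 (x) x 140 (y) x 4 mm, the side area for the dishes. Origin: centre of its underside; z up.
- box_in (a point): White open plastic box, fixed: 140 (x) x 160 (y) mm outside, walls 4, rim 50 mm above the table. Its flip-top lid is propped open, rigid, leaning out from the rim at its -x, the lid's edge 120 mm beyond that rim and 140 mm above the table. This point: centre of its inner floor, 4 mm above the table; z up.
- tumbler: Glass tumbler standing on the table, 72 mm across, 92 mm high; leave alone. Origin: centre of its underside.
- fob: Blue plastic key fob lying on the table, 54 x 34 x 6 mm; leave alone. Origin: underside, centre of its round end.
- key1: Aluminium door key lying on the table, 57 x 25 x 4 mm; leave alone. Origin: underside, centre of its round bow; the blade points along +x.
- key2: A second, like aluminium door key; leave alone. Origin and axes as for the first.
Things that resemble listed ones, but are neither listed nor needed, are in the scene too. What is shaped like the part that bears upper_c but green or yellow is not meant.

How it is judged:
By the outcome, as a careful person would: the job done as asked, in the order asked, and still so for the second after the job is handed in, with the robot touching nothing.
It also fails if it takes over 106 s, if anything falls off the work surface, if the arm or the gripper's body presses on something with over 40 N, if the wrist force passes 120 N, or if a joint passes its speed limit or range.

ROBOT

A 6-joint arm with a two-finger parallel gripper is mounted at the origin on the work surface. World frame = base frame: x ahead of the robot, y to its left, z up, the work surface at z = 0. Lengths are in m, angles in rad, forces in N, time in s.
With the tool pointing down it reaches from about 0.25 to 0.775 m from the base axis. Payload 4 kg.
Tool frame: the origin (TCP) lies on the centre line of the jaws, within the pads' length; the fingertips stand 22 mm ahead of it and the grasp point (between the pads) lies 3 mm ahead of it; z points along the fingers, y is the direction in which the jaws open and shut (so a half turn about z gives the same grasp; the last joint's range is limited). The gripper opens to 94 mm and grips with 3 to 60 N. Pads are 16 mm wide; open, the fingers measure 119 mm over their backs; the gripper's body (75 mm by 177 mm) begins 78 mm behind the grasp point.
Start: joints at [1.08, 0.087, 1.371, -0, 1.684, -0.103], TCP at [0.208, 0.509, 0.228] pointing down, gripper open.
Joint ranges: [-3.1, 3.1], [-0.76, 2.03], [0.27, 2.55], [-1.08, 4.22], [0.17, 2.65], [-2.57, 2.57]. Speed limits (rad/s): [2.79, 2.79, 3.14, 3.14, 3.14, 3.14].

INTERFACE

Orientations are given as [roll, pitch, yaw] about the fixed x, y, z axes, in that order (R = Rz(yaw) Ry(pitch) Rx(roll)).
In Python, from bench import robot gives the robot as it stands. The module is installed in compiled form; this text tells all that it offers.
- The arm moves only by the shell command python3 -m inch 'ROWS'. ROWS is JSON, a list of rows, each an object with "linear": the shift along the world's x, y, z scaled (see below), a list of three; "twist": the turn about the world's z scaled (see below); "gripper": the opening, from 0 (shut) to 1 (fully open). In form: [{"linear": [x, y, z], "twist": twist, "gripper": gripper}, ...]. A call has 1 to 10 rows; each row is the pose to reach, as a shift and turn from the pose commanded when the call began; what a row does not reach only later rows make up. The controller multiplies each number of a shift by 0.1 m and each number of a turn by 60 degrees. A row lasts 1/12 s, in which the tool goes at most 41.7 mm and 7.16 degrees, less where a joint would pass 70% of its speed; a pose out of reach is approached as far as the arm can. A call with a number of a shift or a turn outside -1 to 1 is refused whole. A call with a gripper value outside its range is refused whole. The fingers move at their own pace and stop on an object; the grip force is fixed at half the most. Time passes only in rows, so rows that repeat a pose let the fingers close. It gives the time, the measured TCP pose, the force and the opening at its end, in the units of the state.
- robot.get_obs(): the state, without advancing time (a new reading comes with each control period).
- robot.snapshot(name): name is "side" or "top" or "wrist"; returns a dict with "image" (480x640x3 uint8, red, green, blue), "depth" (480x640 float32, m along the optical axis (not along the pixel's ray), 0 where there is no reading), "mtx" (3x3 intrinsics, pixels), "k1" (the pictures are not rectified: a ray, as slopes to the right and down, at radius r is drawn at 1 + k1 r^2 times it, then the intrinsics apply), "rvec" (rotation vector, rad) and "tvec" (3), from world to camera coordinates, as OpenCV has them; the wrist camera has in their place "hand_eye" (4x4, takes a point from camera to tool coordinates, whose origin is the TCP and whose axes are the flange's). Camera axes: x right, y down, z forward; pixel columns grow to the right and rows downward; lengths in m; the calibration is good to about 2 mm. A picture is of the moment at which its call begins: read the wrist's pose just before it.
- robot.close_job(): hands the job in, once; it reports no verdict.
The state is a dict: "time": time; "joint_positions": joint angles; "qvel": joint speeds; "joint_torque": joint torques, N m; "tool_pos": TCP position; "ee_rot": TCP orientation; "wrist_force": force on the tool from outside, world axes, zero at the start; "wrist_torque": the same for the moment, N m; "width": finger opening in m.
Only numpy, scipy, OpenCV 4.12 (cv2) and the standard library are available. Lean on these libraries where they do the work, as an engineer would, in place of code of your own. Each camera call takes 0.05 s, during which the arm holds its last target.

## Working session

There is one attempt and no reset: what is moved stays moved. The work goes in short steps, Python scripts to look and compute and a shell command to move; the robot and the scene stay as the last step left them, time stands still between calls to the robot, and variables do not carry over. Pictures are saved under pics/ and viewed, and the job is handed in when it is done.

```bash
mkdir -p pics; ls; cat > h.py <<'E'
import numpy as np, cv2
from bench import robot
def snap(n,f):
    s=robot.snapshot(n); cv2.imwrite('pics/'+f,s['image'][:,:,::-1]); np.savez('pics/'+f[:-4]+'.npz',**s); return s
E
python3 - <<'E'
from h import *
o=robot.get_obs(); print({k:np.round(v,3) for k,v in o.items()})
for n in ['side','top','wrist']:
    s=snap(n,n+'0.png'); print(n,s['mtx'].tolist(),s['k1'],s.get('rvec'),s.get('tvec'),s.get('hand_eye'))
E
```

```text
pics
{'time': np.float64(0.0), 'joint_positions': array([ 1.08 ,  0.088,  1.372, -0.   ,  1.684, -0.103]), 'qvel': array([-0.001, -0.001, -0.001,  0.   ,  0.001, -0.001]), 'joint_torque': array([ 0.0000e+00, -3.4019e+01, -3.0243e+01,  7.2000e-02,  3.3000e-02,
       -0.0000e+00]), 'tool_pos': array([0.208, 0.509, 0.226]), 'ee_rot': array([-3.139, -0.   ,  2.754]), 'wrist_force': array([-0.583, -0.594, -0.17 ]), 'wrist_torque': array([0.027, 0.012, 0.055]), 'width': np.float64(0.094)}
side [[529.3350772758723, 0.0, 316.01468596234474], [0.0, 529.3350772758723, 235.8310694654681], [0.0, 0.0, 1.0]] -0.1553312039893058 [ 0.0309554  -2.912544    1.11216627] [0.59512734 0.03642218 1.17614682] None
top [[519.1908499530404, 0.0, 323.76752530932873], [0.0, 519.1908499530404, 246.04946557092467], [0.0, 0.0, 1.0]] 0.02028005868515862 [ 2.22601806 -1.980458    0.20883083] [-0.0568132   0.5747316   0.84648909] None
wrist [[334.8230117299914, 0.0, 324.5705151329817], [0.0, 334.8230117299914, 240.7190297228887], [0.0, 0.0, 1.0]] -0.015016934460462558 None None [[ 5.08747903e-04 -9.67283592e-01 -2.53697051e-01  7.45195143e-02]
 [ 9.99999861e-01  5.27388196e-04 -5.46366798e-06  5.40285830e-04]
 [ 1.39081746e-04 -2.53697013e-01  9.67283726e-01 -1.57039725e-01]
 [ 0.00000000e+00  0.00000000e+00  0.00000000e+00  1.00000000e+00]]
```

View pics/top0.png

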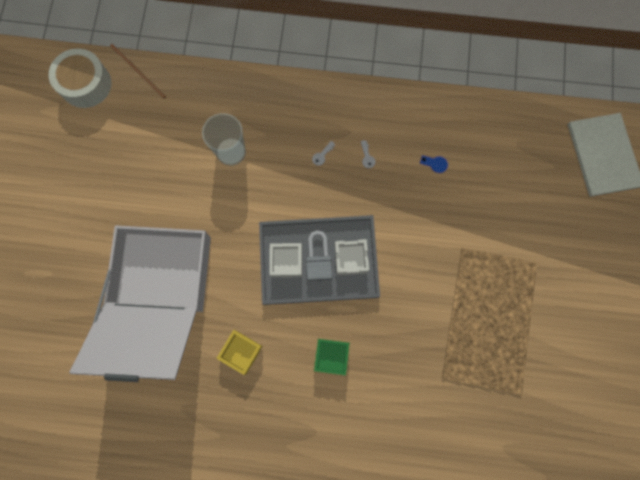

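View pics/side0.png

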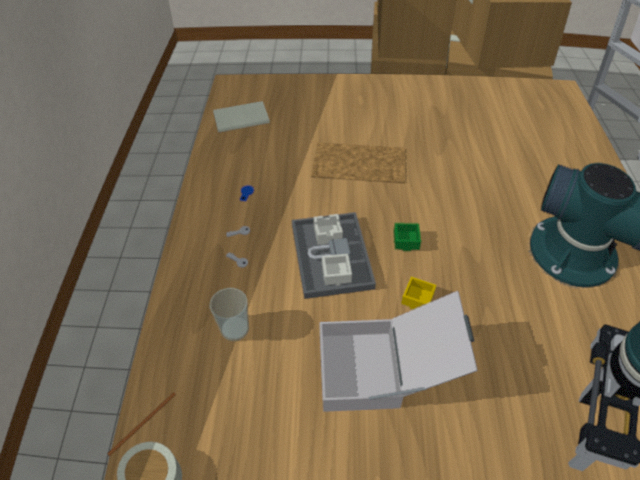

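View pics/wrist0.png

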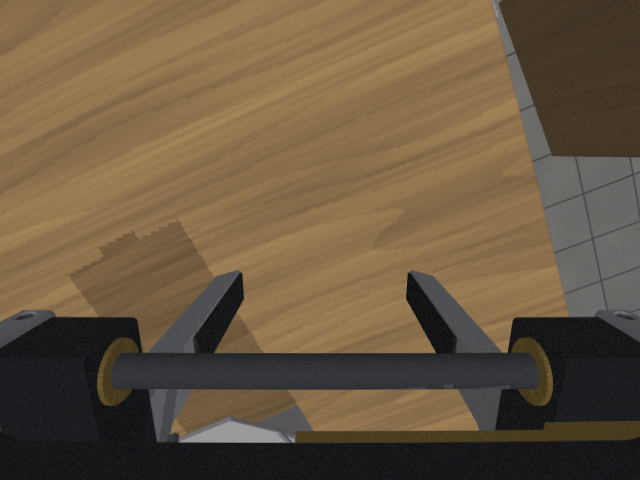

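```bash
cat >> h.py <<'E'
from scipy.spatial.transform import Rotation as Ro
def pose(s,o=None):
    if s.get('hand_eye') is not None and np.ndim(s['hand_eye'])==2:
        T=np.eye(4);T[:3,:3]=Ro.from_euler('xyz',o['ee_rot']).as_matrix();T[:3,3]=o['tool_pos'];C=T@s['hand_eye'];return C[:3,:3],C[:3,3]
    R=cv2.Rodrigues(np.array(s['rvec'],float))[0].T; return R,-R@np.array(s['tvec'],float)
def ray(s,uv,o=None):
    uv=np.atleast_2d(np.array(uv,float)); k=float(s['k1'])
    n=cv2.undistortPoints(uv.reshape(-1,1,2),np.array(s['mtx']),np.array([k,0,0,0.])).reshape(-1,2)
    R,c=pose(s,o); return c,(R@np.c_[n,np.ones(len(n))].T).T
def onz(s,uv,z,o=None):
    c,d=ray(s,uv,o); return c+d*((z-c[2])/d[:,2])[:,None]
def proj(s,P,o=None):
    R,c=pose(s,o); q=(np.atleast_2d(P)-c)@R; n=q[:,:2]/q[:,2:]; r2=(n**2).sum(1,keepdims=True)
    n=n*(1+float(s['k1'])*r2); m=np.array(s['mtx']); return n*[m[0,0],m[1,1]]+m[:2,2]
def crop(s,x0,y0,x1,y1,k,f):
    im=s['image'][y0:y1,x0:x1,::-1]; cv2.imwrite('pics/'+f,cv2.resize(im,None,fx=k,fy=k,interpolation=cv2.INTER_CUBIC))
def load(f): return dict(np.load('pics/'+f+'.npz',allow_pickle=True))
E
python3 - <<'E'
from h import *
t=load('top0'); s=load('side0')
t.pop('hand_eye',0);s.pop('hand_eye',0)
print(pose(t)[1],pose(s)[1])
crop(t,250,205,390,310,5,'c_top.png')
crop(s,285,205,385,300,6,'c_side.png')
f=lambda a,z:print(np.round(onz(t,a,z),3).tolist())
f([[261,223],[373,217],[378,296],[264,303]],.02)  # tray
f([[461,249],[536,262],[521,395],[443,380]],.004)
f([[115,228],[205,231],[190,378],[73,376]],.05)
E
```

```text
[ 0.39082188 -0.01016876  0.947229  ] [0.56075888 0.77239806 0.90982151]
[[0.616, 0.131, 0.02], [0.651, -0.073, 0.02], [0.506, -0.096, 0.02], [0.47, 0.105, 0.02]]
[[0.613, -0.241, 0.004], [0.605, -0.38, 0.004], [0.366, -0.361, 0.004], [0.375, -0.224, 0.004]]
[[0.569, 0.382, 0.05], [0.582, 0.223, 0.05], [0.33, 0.207, 0.05], [0.311, 0.4, 0.05]]
```

```bash
python3 - <<'E'
from h import *
t=load('top0');t.pop('hand_eye',0)
f=lambda a,z:print(np.round(onz(t,a,z),3).tolist())
f([[115,228],[205,231],[98,320],[193,308]],.05)
f([[72,376],[178,378]],.14)
f([[230,150],[240,350],[332,357]],.0)
E
```

```text
[[0.569, 0.382, 0.05], [0.582, 0.223, 0.05], [0.407, 0.378, 0.05], [0.445, 0.221, 0.05]]
[[0.319, 0.36, 0.14], [0.334, 0.203, 0.14]]
[[0.758, 0.214, 0.0], [0.384, 0.138, 0.0], [0.391, -0.026, 0.0]]
```

View pics/c_top.png

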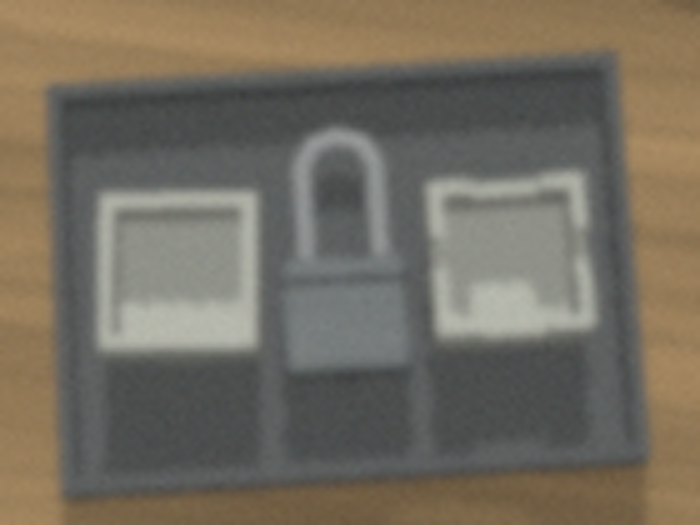

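View pics/c_side.png

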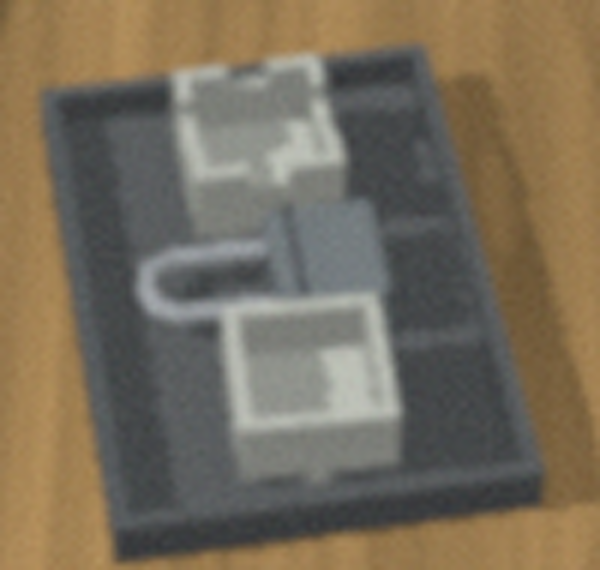

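The possible objects in top-view pixels:
- **(286,260):** white, plain rim with a lug visible in the side view. This is the lugged dish.
- **(352,256):** white with rim notches. This is the notched dish, with its wide notches facing world ±x.
- **(240,352) yellow and (332,357) green:** decoys.
- **(605,153) pale tile and (80,75) white ring:** not dishes.

The crops confirm this choice. Next I'll work out the positions.

```bash
python3 - <<'E'
from h import *
t=load('top0');t.pop('hand_eye',0); s=load('side0');s.pop('hand_eye',0)
o=np.array([250,205])
def q(name,px,z):
    P=onz(t,np.array(px)/5+o,z); c=P.mean(0)
    ax=((P[0]-P[3])+(P[1]-P[2]))/2; ay=((P[0]-P[1])+(P[3]-P[2]))/2
    print(name,np.round(c,4),'yaw x',np.degrees(np.arctan2(ax[1],ax[0])).round(1),'y',np.degrees(np.arctan2(-ay[0],ay[1])).round(1),np.linalg.norm(ax[:2]).round(4),np.linalg.norm(ay[:2]).round(4))
q('up',[(97,193),(258,190),(260,350),(98,352)],.04)
q('low',[(426,182),(582,174),(597,328),(438,338)],.04)
q('lock',[(286,276),(406,276),(410,366),(290,370)],.03)
q('tray',[(48,88),(615,55),(647,462),(67,495)],.02)
for nm,(u,v) in {'up':(97,193)}.items(): pass
# shackle top
print(onz(t,np.array([[338,133]])/5+o,.018))
# side check: rims
o2=np.array([285,205])
for n,px in {'up':[(222,308),(380,295),(400,410),(240,430)],'low':[(170,72),(322,57),(345,160),(190,180)]}.items():
    print(n,onz(s,np.array(px)/6+o2,.04).mean(0))
E
```

```text
up [0.5502 0.0754 0.04  ] yaw x 8.1 y 7.6 0.0576 0.0573
low [ 0.5696 -0.0413  0.04  ] yaw x 10.9 y 10.0 0.0563 0.0562
lock [0.5406 0.0136 0.03  ] yaw x 9.2 y 7.6 0.0334 0.0429
tray [0.5604 0.0173 0.02  ] yaw x 10.3 y 10.0 0.1505 0.2085
[[0.61198812 0.02585805 0.018     ]]
up [0.54913914 0.07647858 0.04      ]
low [ 0.56939765 -0.03986537  0.04      ]
```

```bash
R='x'; 
python3 -m inch '[{"linear":[0.68,-0.87,0],"twist":-0.2,"gripper":1},{"linear":[0.68,-0.87,0],"twist":-0.2,"gripper":1},{"linear":[0.68,-0.87,0],"twist":-0.2,"gripper":1}]'
python3 -m inch '[{"linear":[0.68,-0.87,0],"twist":-0.2,"gripper":1},{"linear":[0.68,-0.87,0],"twist":-0.2,"gripper":1},{"linear":[0.68,-0.87,0],"twist":-0.2,"gripper":1}]'
python3 -m inch '[{"linear":[0.68,-0.87,0],"twist":-0.2,"gripper":1},{"linear":[0.68,-0.87,0],"twist":-0.2,"gripper":1},{"linear":[0.68,-0.87,0],"twist":-0.2,"gripper":1}]'
python3 -m inch '[{"linear":[0.68,-0.87,0],"twist":-0.2,"gripper":1},{"linear":[0.68,-0.87,0],"twist":-0.2,"gripper":1},{"linear":[0.68,-0.87,0],"twist":-0.2,"gripper":1}]'
python3 -m inch '[{"linear":[0.68,-0.87,0],"twist":-0.2,"gripper":1},{"linear":[0.68,-0.87,0],"twist":-0.2,"gripper":1},{"linear":[0.68,-0.87,0],"twist":-0.2,"gripper":1},{"linear":[0.68,-0.87,0],"twist":-0.2,"gripper":1},{"linear":[0.68,-0.87,0],"twist":-0.2,"gripper":1},{"linear":[0.68,-0.87,0],"twist":-0.2,"gripper":1}]'
python3 - <<'E'
from h import *
o=robot.get_obs();s=snap('wrist','w1.png');print(o['tool_pos'],np.degrees(o['ee_rot']),o['joint_positions'])
np.savez('pics/w1o.npz',**o)
f=lambda x,y,yaw:print('shift(0.1m)',(x-o['tool_pos'][0])*10,(y-o['tool_pos'][1])*10,'tw',(yaw-np.degrees(o['ee_rot'][2]))/60)
f(.5497,.076,98)
E
```

```text
time: 0.4
tool_pos: [0.277, 0.4201, 0.227]
ee_rot: [-3.14, 0.001, 2.542]
wrist_force: [0.7, 0.2, -0.0]
width: 0.0942
time: 0.65
tool_pos: [0.3454, 0.3325, 0.2272]
ee_rot: [-3.141, 0.001, 2.33]
wrist_force: [1.7, -0.0, -0.2]
width: 0.0938
time: 0.9
tool_pos: [0.4134, 0.2453, 0.2272]
ee_rot: [-3.141, 0.001, 2.12]
wrist_force: [0.4, 0.8, -0.1]
width: 0.0939
time: 1.15
tool_pos: [0.4815, 0.1582, 0.2271]
ee_rot: [-3.141, 0.001, 1.911]
wrist_force: [0.0, 1.0, 0.1]
width: 0.0942
time: 1.65
tool_pos: [0.5475, 0.0746, 0.2271]
ee_rot: [-3.141, -0.001, 1.707]
wrist_force: [-0.2, -0.3, 0.5]
width: 0.0938
[0.54749879 0.07458634 0.22710771] [-1.79939542e+02 -4.40966725e-02  9.77888904e+01] [ 3.23920115e-02  9.37827796e-02  1.36437580e+00  6.60710518e-04
  1.68456314e+00 -1.03475543e-01]
shift(0.1m) 0.022012088682337172 0.014136589157554419 tw 0.0035184929680191603
```

View pics/w1.png

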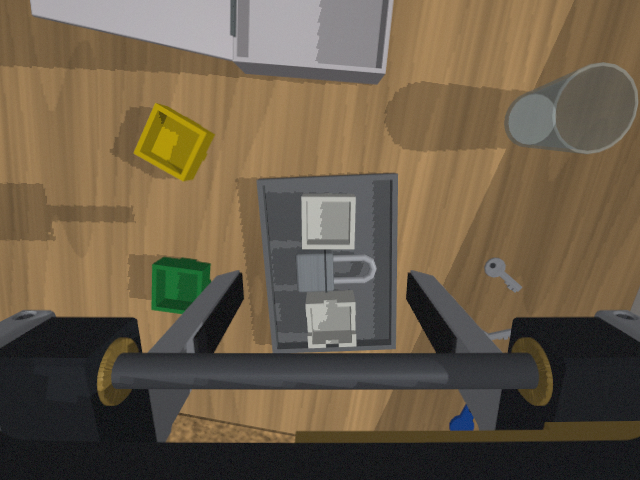

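```bash
python3 - <<'E'
from h import *
s=load('w1');o=load('w1o');
for k in('rvec','tvec'): s.pop(k,0)
crop(s,250,165,410,360,4,'c_w1.png')
E
```

```text
(no output)
```

View pics/c_w1.png

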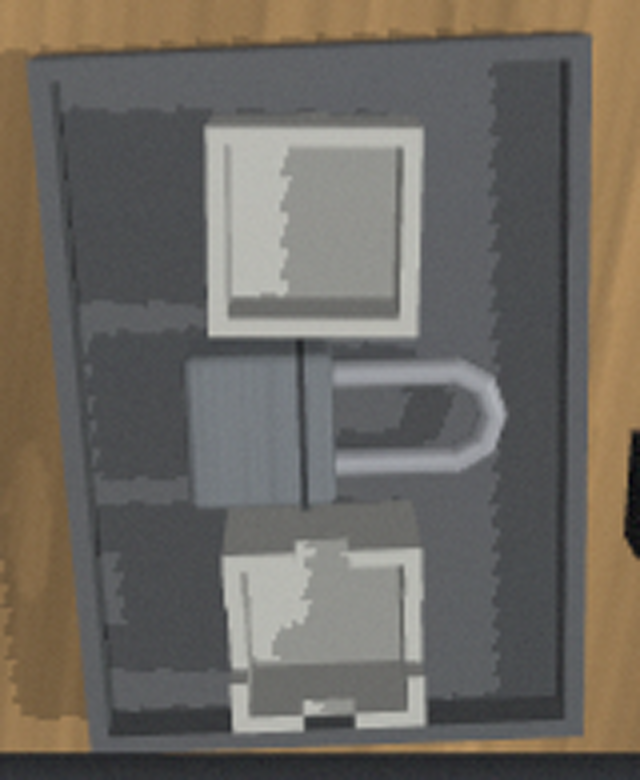

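```bash
python3 - <<'E'
from h import *
s=load('w1');o=load('w1o')
of=np.array([250,165])
def q(name,px,z):  # order: image TL,TR,BR,BL ; right=+x, up=+y
    P=onz(s,np.array(px)/4+of,z,o); c=P.mean(0)
    ax=((P[1]-P[0])+(P[2]-P[3]))/2; ay=((P[0]-P[3])+(P[1]-P[2]))/2
    print(name,np.round(c,4),'yaw x',np.degrees(np.arctan2(ax[1],ax[0])).round(1),'y',np.degrees(np.arctan2(-ay[0],ay[1])).round(1),np.linalg.norm(ax[:2]).round(4),np.linalg.norm(ay[:2]).round(4))
q('up',[(206,127),(423,127),(419,336),(209,337)],.04)
q('low',[(222,556),(421,548),(426,725),(234,732)],.04)
q('lock',[(187,357),(333,352),(334,503),(194,508)],.03)
q('tray',[(30,58),(589,36),(583,735),(92,750)],.02)
print(onz(s,np.array([[505,413]])/4+of,.018,o))
E
```

```text
up [0.5505 0.0781 0.04  ] yaw x 8.0 y 7.9 0.056 0.056
low [ 0.5702 -0.0389  0.04  ] yaw x 10.3 y 10.6 0.0557 0.0558
lock [0.5442 0.0181 0.03  ] yaw x 10.0 y 8.9 0.0401 0.0449
tray [0.5616 0.0205 0.02  ] yaw x 9.9 y 10.3 0.1507 0.2111
[[0.613278   0.02882306 0.018     ]]
```

```bash

python3 -m inch '[{"linear":[0.03,0.02,0],"twist":0,"gripper":0.9},{"linear":[0.03,0.02,-0.4],"twist":0,"gripper":0.9},{"linear":[0.03,0.02,-0.8],"twist":0,"gripper":0.9},{"linear":[0.03,0.02,-0.95],"twist":0,"gripper":0.9}]'
python3 -m inch '[{"linear":[0,0,-0.3],"twist":0,"gripper":0.9},{"linear":[0,0,-0.6],"twist":0,"gripper":0.9},{"linear":[0,0,-0.8],"twist":0,"gripper":0.9},{"linear":[0,0,-0.94],"twist":0,"gripper":0.9},{"linear":[0,0,-0.94],"twist":0,"gripper":0.9},{"linear":[0,0,-0.94],"twist":0,"gripper":0.9}]'
python3 - <<'E'
from h import *
snap('wrist','w2.png');snap('side','s2.png')
print(robot.get_obs()['tool_pos'])
crop(load('s2'),270,180,400,310,5,'s2c.png')
E
```

```text
time: 2.03
tool_pos: [0.5477, 0.0776, 0.1272]
ee_rot: [-3.134, -0.001, 1.709]
wrist_force: [-1.0, 0.6, -0.6]
width: 0.0845
time: 2.53
tool_pos: [0.5502, 0.0773, 0.0381]
ee_rot: [-3.14, -0.0, 1.708]
wrist_force: [0.6, -0.8, 0.5]
width: 0.0849
[0.55196141 0.07692533 0.04024146]
```

View pics/w2.png

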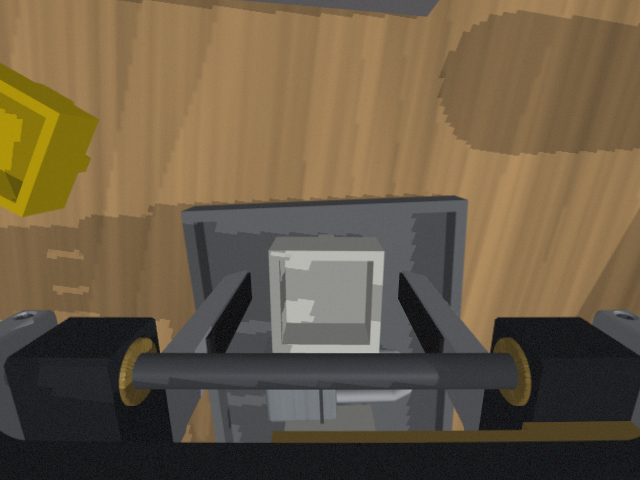

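View pics/s2c.png

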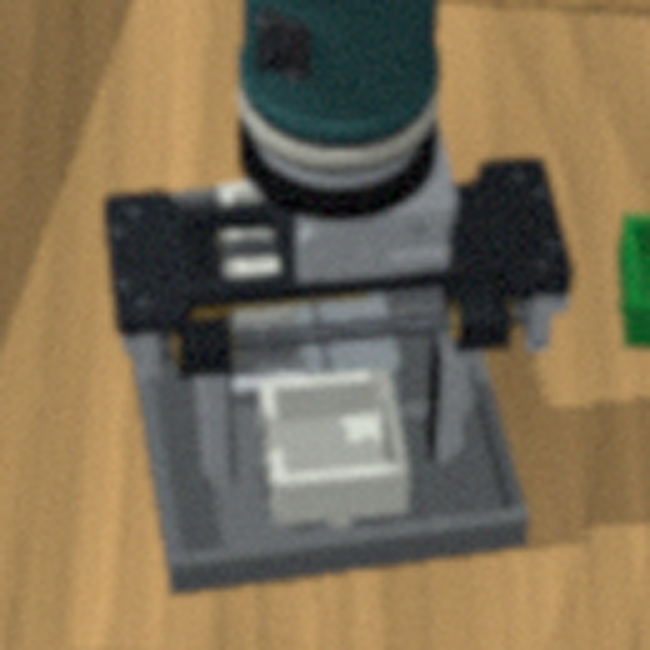

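```bash

python3 -m inch '[{"linear":[0,0,0],"twist":0,"gripper":0.65},{"linear":[0,0,0],"twist":0,"gripper":0.3},{"linear":[0,0,0],"twist":0,"gripper":0.3},{"linear":[0,0,0],"twist":0,"gripper":0.3},{"linear":[0,0,0],"twist":0,"gripper":0.3},{"linear":[0,0,0],"twist":0,"gripper":0.3}]'
python3 -m inch '[{"linear":[0,0,0.1],"twist":0,"gripper":0.3},{"linear":[0,0,0.3],"twist":0,"gripper":0.3},{"linear":[0,0,0.6],"twist":0,"gripper":0.3},{"linear":[0,0,0.95],"twist":0,"gripper":0.3},{"linear":[0,0,0.95],"twist":0,"gripper":0.3}]'
python3 - <<'E'
from h import *
snap('wrist','w3.png');print(robot.get_obs())
E
```

```text
time: 3.13
tool_pos: [0.5512, 0.0761, 0.0389]
ee_rot: [3.141, 0.0, 1.706]
wrist_force: [-0.8, 0.1, 1.7]
width: 0.0556
time: 3.55
tool_pos: [0.5551, 0.0764, 0.1419]
ee_rot: [3.128, 0.001, 1.707]
wrist_force: [0.4, 0.4, -0.8]
width: 0.0559
{'time': 3.6, 'joint_positions': array([ 3.54094546e-02,  1.34076810e-01,  1.49629798e+00,  4.56798423e-05,
        1.50114563e+00, -1.00350490e-01]), 'qvel': array([-0.00018112,  0.04427306,  0.08940828, -0.00180039, -0.0141546 ,
       -0.00031472]), 'joint_torque': array([ 4.85847378e-02, -3.65486813e+01, -3.05776155e+01,  8.20189971e-02,
        1.86307845e-01, -9.75645562e-04]), 'tool_pos': array([0.55389456, 0.07627179, 0.13867093]), 'ee_rot': array([3.13156652e+00, 9.63671403e-04, 1.70654849e+00]), 'wrist_force': array([-0.10408555,  0.62975457, -1.65018934]), 'wrist_torque': array([-0.07383393,  0.02321518, -0.00688671]), 'width': 0.055575373668784636}
```

View pics/w3.png

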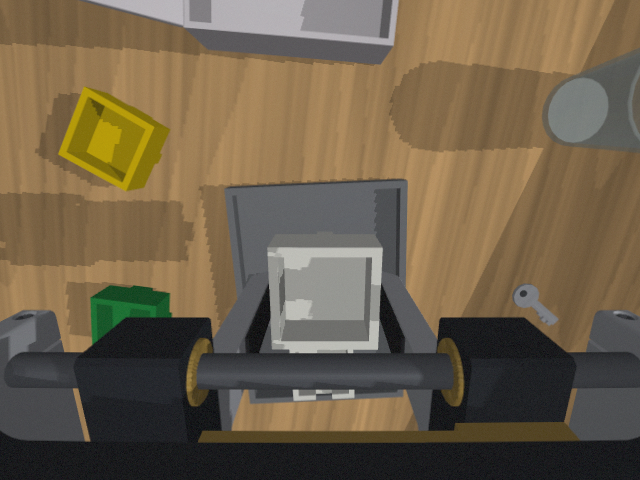

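```bash

python3 -m inch '[{"linear":[-0.07,-0.4,0],"twist":0,"gripper":0.3},{"linear":[-0.15,-0.86,0],"twist":-0.05,"gripper":0.3},{"linear":[-0.15,-0.86,0],"twist":-0.05,"gripper":0.3}]'
python3 -m inch '[{"linear":[-0.07,-0.4,0],"twist":0,"gripper":0.3},{"linear":[-0.15,-0.86,0],"twist":-0.05,"gripper":0.3},{"linear":[-0.15,-0.86,0],"twist":-0.05,"gripper":0.3}]'
python3 -m inch '[{"linear":[-0.07,-0.4,0],"twist":0,"gripper":0.3},{"linear":[-0.15,-0.86,0],"twist":-0.05,"gripper":0.3},{"linear":[-0.15,-0.86,0],"twist":-0.05,"gripper":0.3}]'
python3 -m inch '[{"linear":[-0.07,-0.4,0],"twist":0,"gripper":0.3},{"linear":[-0.15,-0.86,0],"twist":-0.05,"gripper":0.3},{"linear":[-0.15,-0.86,0],"twist":-0.05,"gripper":0.3},{"linear":[-0.15,-0.86,0],"twist":-0.05,"gripper":0.3},{"linear":[-0.15,-0.86,0],"twist":-0.05,"gripper":0.3}]'
python3 - <<'E'
from h import *
s=snap('top','t4.png');snap('side','s4.png');o=robot.get_obs();np.savez('pics/t4o.npz',**o);print(o['tool_pos'],np.degrees(o['ee_rot']))
s=load('side0');s.pop('hand_eye',0)
print(onz(s,[[314,145],[408,149],[407,182],[312,179]],.004))
E
```

```text
time: 3.85
tool_pos: [0.534, -0.0149, 0.1316]
ee_rot: [-3.137, 0.004, 1.648]
wrist_force: [0.5, 0.6, -2.5]
width: 0.0557
time: 4.1
tool_pos: [0.5189, -0.1011, 0.1317]
ee_rot: [-3.138, 0.003, 1.595]
wrist_force: [1.1, -0.5, -2.0]
width: 0.0561
time: 4.35
tool_pos: [0.5041, -0.1869, 0.1318]
ee_rot: [-3.138, 0.003, 1.543]
wrist_force: [0.2, -0.7, -2.5]
width: 0.0556
time: 4.77
tool_pos: [0.4906, -0.2669, 0.1322]
ee_rot: [-3.14, -0.003, 1.497]
wrist_force: [0.3, 0.5, -1.9]
width: 0.0561
[ 0.49109417 -0.26605681  0.13276493] [-1.79943520e+02 -9.19592644e-02  8.58844594e+01]
[[ 0.61083993 -0.36943345  0.004     ]
 [ 0.35572091 -0.35601152  0.004     ]
 [ 0.37075147 -0.22326967  0.004     ]
 [ 0.61182669 -0.23112042  0.004     ]]
```

View pics/t4.png

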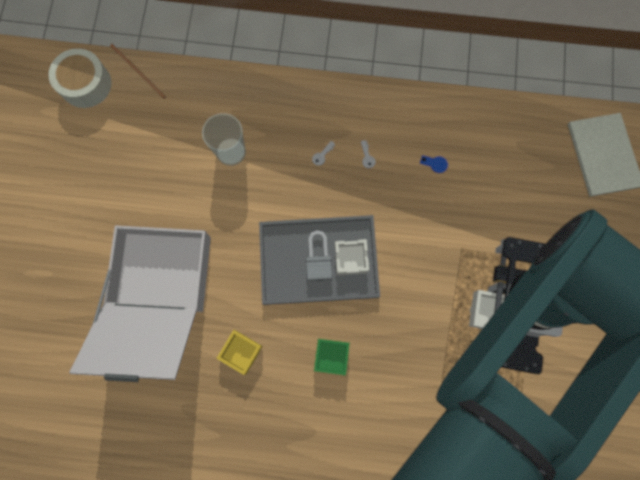

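View pics/s4.png

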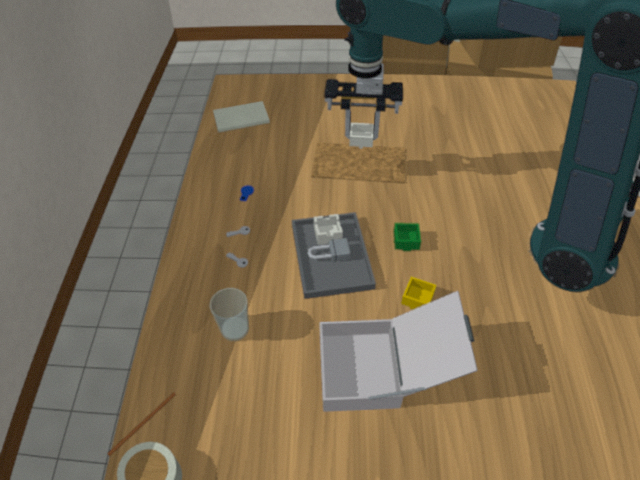

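```bash

python3 -m inch '[{"linear":[0,-0.04,-0.3],"twist":0,"gripper":0.3},{"linear":[0,-0.04,-0.6],"twist":0,"gripper":0.3},{"linear":[0,-0.04,-0.8],"twist":0,"gripper":0.3},{"linear":[0,-0.04,-0.9],"twist":0,"gripper":0.3},{"linear":[0,-0.04,-0.93],"twist":0,"gripper":0.3},{"linear":[0,-0.04,-0.94],"twist":0,"gripper":0.3},{"linear":[0,-0.04,-0.95],"twist":0,"gripper":0.3}]'
python3 -m inch '[{"linear":[0,0,-0.01],"twist":0,"gripper":0.3},{"linear":[0,0,-0.01],"twist":0,"gripper":0.3},{"linear":[0,0,-0.01],"twist":0,"gripper":0.3}]'
```

```text
time: 5.45
tool_pos: [0.4922, -0.2719, 0.04]
ee_rot: [3.139, 0.001, 1.498]
wrist_force: [0.1, -0.5, -1.4]
width: 0.0556
time: 5.7
tool_pos: [0.4916, -0.2722, 0.0387]
ee_rot: [3.14, 0.001, 1.497]
wrist_force: [-0.8, 0.7, -1.5]
width: 0.056
```

```bash

python3 -m inch '[{"linear":[0,0,-0.01],"twist":0,"gripper":0.3},{"linear":[0,0,-0.02],"twist":0,"gripper":0.3},{"linear":[0,0,-0.02],"twist":0,"gripper":0.3}]'
python3 - <<'E'
from h import *
for i in range(3): 
    o=robot.get_obs();print(o['tool_pos'],o['wrist_force']); robot.snapshot('wrist')
E
```

```text
time: 5.95
tool_pos: [0.4914, -0.2722, 0.0369]
ee_rot: [3.14, 0.001, 1.497]
wrist_force: [-1.0, 1.2, 4.3]
width: 0.056
[ 0.49144172 -0.27224459  0.03692499] [-1.00732326  1.24755457  4.31497554]
[ 0.49146277 -0.27226607  0.03693332] [-0.94542291  2.06700131  5.7293779 ]
[ 0.49147343 -0.27224046  0.03693331] [-0.98129841  0.47202012  4.91032569]
```

```bash

python3 -m inch '[{"linear":[0,0,0],"twist":0,"gripper":0.7},{"linear":[0,0,0],"twist":0,"gripper":0.85},{"linear":[0,0,0],"twist":0,"gripper":0.85},{"linear":[0,0,0],"twist":0,"gripper":0.85},{"linear":[0,0,0.3],"twist":0,"gripper":0.85},{"linear":[0,0,0.65],"twist":0,"gripper":0.85},{"linear":[0,0,1],"twist":0,"gripper":0.85}]'
python3 -m inch '[{"linear":[0.26,0.77,0.1],"twist":0.08,"gripper":0.9},{"linear":[0.26,0.77,0.1],"twist":0.08,"gripper":0.9},{"linear":[0.26,0.77,0.1],"twist":0.08,"gripper":0.9}]'
python3 -m inch '[{"linear":[0.26,0.77,0],"twist":0.08,"gripper":0.9},{"linear":[0.26,0.77,0],"twist":0.08,"gripper":0.9},{"linear":[0.26,0.77,0],"twist":0.08,"gripper":0.9}]'
python3 -m inch '[{"linear":[0.26,0.78,0],"twist":0.085,"gripper":0.9},{"linear":[0.26,0.78,0],"twist":0.085,"gripper":0.9},{"linear":[0.26,0.78,0],"twist":0.085,"gripper":0.9},{"linear":[0.26,0.78,0],"twist":0.085,"gripper":0.9},{"linear":[0.26,0.78,0],"twist":0.085,"gripper":0.9}]'
python3 - <<'E'
from h import *
s=snap('top','t5.png');snap('side','s5.png')
o=robot.get_obs();snap('wrist','w5.png');print(o['tool_pos'],np.degrees(o['ee_rot']));np.savez('pics/w5o.npz',**o)
s=load('t5');crop(s,430,230,550,400,4,'t5c.png')
E
```

```text
time: 6.68
tool_pos: [0.4901, -0.2712, 0.1351]
ee_rot: [-3.139, -0.002, 1.497]
wrist_force: [0.2, -1.1, 0.7]
width: 0.0797
time: 6.93
tool_pos: [0.5195, -0.1898, 0.1476]
ee_rot: [3.137, -0.002, 1.586]
wrist_force: [-1.0, 0.2, -0.2]
width: 0.0846
time: 7.18
tool_pos: [0.5442, -0.1121, 0.145]
ee_rot: [3.141, -0.004, 1.671]
wrist_force: [-0.2, -1.3, 1.2]
width: 0.0844
time: 7.6
tool_pos: [0.5687, -0.0404, 0.1449]
ee_rot: [-3.14, 0.001, 1.754]
wrist_force: [-0.2, -0.3, 0.2]
width: 0.0849
[ 0.56861554 -0.04118956  0.14519138] [-1.79962198e+02  2.13047752e-02  1.00385674e+02]
```

View pics/w5.png

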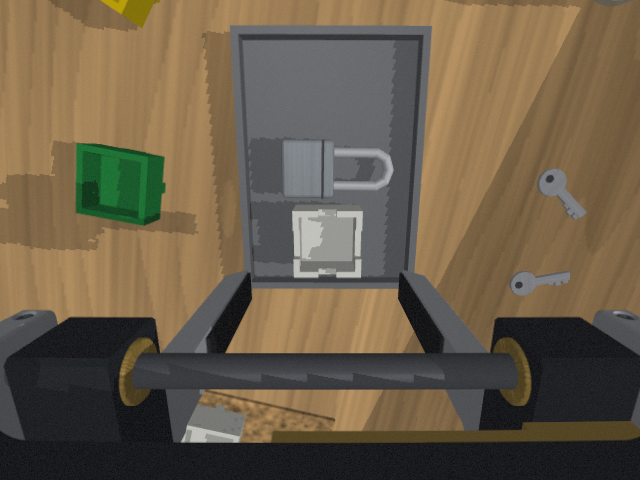

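View pics/t5.png

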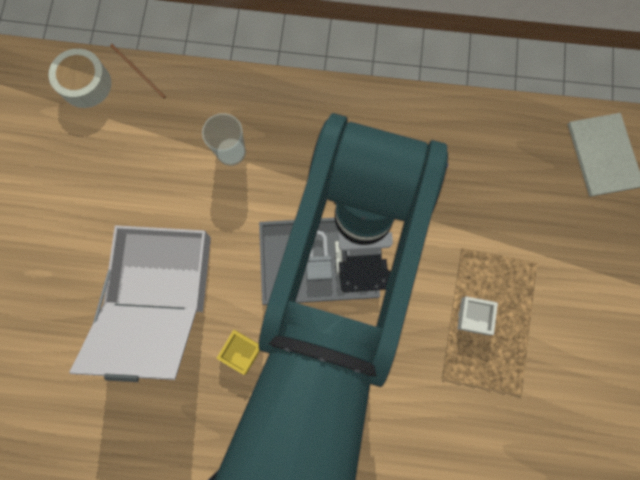

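View pics/s5.png

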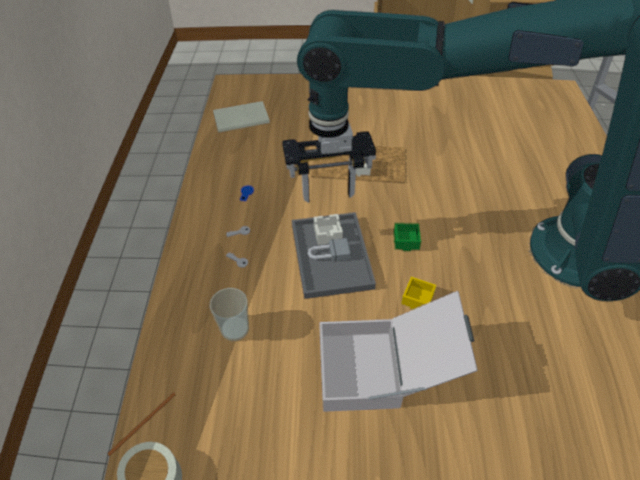

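```bash
python3 - <<'E'
from h import *
s=load('w5');crop(s,225,120,440,295,3.7,'w5c.png')
t=load('t5');t.pop('hand_eye')
g=cv2.cvtColor(t['image'],cv2.COLOR_RGB2HSV)
m=((g[...,1]<40)&(g[...,2]>130)).astype(np.uint8)[290:345,450:510]
c=max(cv2.findContours(m,0,1)[0],key=cv2.contourArea);r=cv2.minAreaRect(c);print(r,onz(t,np.array(r[0])+[450,290],.038))
E
```

```text
Traceback (most recent call last):
KeyError: 'hand_eye'
```

View pics/w5c.png

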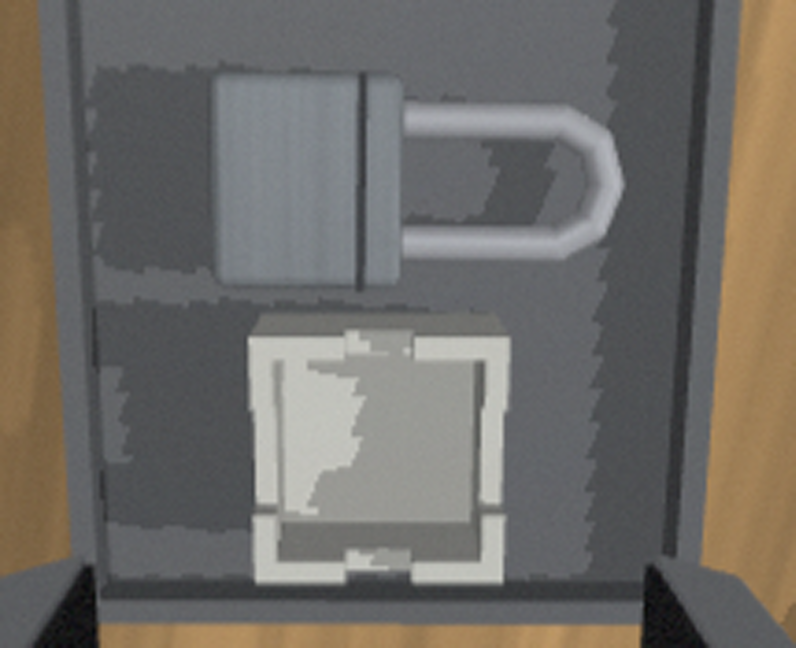

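```bash
python3 - <<'E'
from h import *
s=load('w5');o=load('w5o');of=np.array([225,120])
def q(name,px,z):
    P=onz(s,np.array(px)/3.7+of,z,o); c=P.mean(0)
    ax=((P[1]-P[0])+(P[2]-P[3]))/2; ay=((P[0]-P[3])+(P[1]-P[2]))/2
    print(name,np.round(c,4),'yaw x',np.degrees(np.arctan2(ax[1],ax[0])).round(1),'y',np.degrees(np.arctan2(-ay[0],ay[1])).round(1),np.linalg.norm(ax[:2]).round(4),np.linalg.norm(ay[:2]).round(4))
q('low',[(248,338),(511,338),(503,582),(256,582)],.04)
q('lock',[(212,75),(402,75),(401,286),(217,286)],.03)
t=load('t5')
g=cv2.cvtColor(t['image'],cv2.COLOR_RGB2HSV)
m=((g[...,1]<40)&(g[...,2]>130)).astype(np.uint8)[290:345,450:510]
c=max(cv2.findContours(m,0,1)[0],key=cv2.contourArea);r=cv2.minAreaRect(c);print(r,onz(t,np.array(r[0])+[450,290],.038))
E
```

```text
low [ 0.5701 -0.039   0.04  ] yaw x 10.4 y 10.5 0.056 0.0556
lock [0.5441 0.0172 0.03  ] yaw x 10.4 y 10.3 0.0403 0.0445
((28.2297306060791, 25.621620178222656), (34.85258483886719, 33.37299346923828), 9.462322235107422) [[ 0.49063951 -0.2699867   0.038     ]]
```

```bash

python3 -m inch '[{"linear":[0.014,0.014,-0.2],"twist":0,"gripper":0.9},{"linear":[0.014,0.014,-0.45],"twist":0,"gripper":0.9},{"linear":[0.014,0.014,-0.7],"twist":0,"gripper":0.9},{"linear":[0.014,0.014,-0.85],"twist":0,"gripper":0.9},{"linear":[0.014,0.014,-0.95],"twist":0,"gripper":0.9}]'
python3 -m inch '[{"linear":[0,0,-0.13],"twist":0,"gripper":0.75},{"linear":[0,0,-0.13],"twist":0,"gripper":0.65},{"linear":[0,0,-0.13],"twist":0,"gripper":0.62},{"linear":[0,0,-0.13],"twist":0,"gripper":0.62}]'
python3 - <<'E'
from h import *
snap('wrist','w6.png');o=robot.get_obs();print(o['tool_pos'],np.degrees(o['ee_rot']),o['width'],o['wrist_force'])
E
```

```text
time: 8.17
tool_pos: [0.5687, -0.0396, 0.048]
ee_rot: [-3.138, -0.001, 1.752]
wrist_force: [-0.8, -0.3, -0.5]
width: 0.0842
time: 8.5
tool_pos: [0.5711, -0.039, 0.0388]
ee_rot: [3.14, 0.001, 1.753]
wrist_force: [-0.4, 0.5, 1.0]
width: 0.0615
[ 0.57137962 -0.03894555  0.03903564] [1.79851977e+02 5.42515537e-02 1.00449338e+02] 0.05962678094503651 [-0.71494282 -0.31761539  0.25700811]
```

View pics/w6.png

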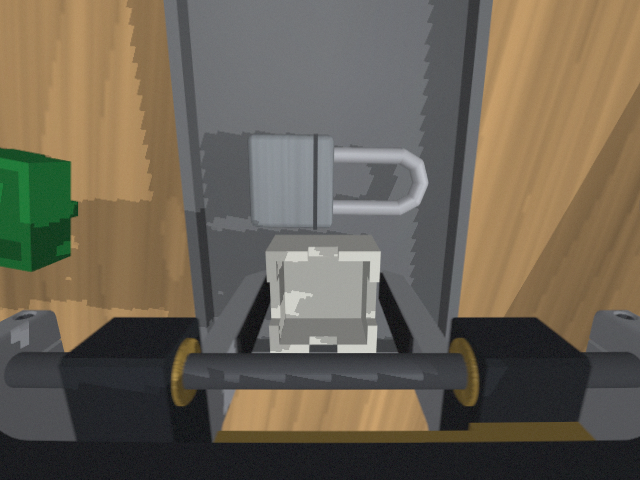

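```bash

python3 -m inch '[{"linear":[0,0,-0.02],"twist":0,"gripper":0.62},{"linear":[0,0,-0.02],"twist":0,"gripper":0.62},{"linear":[0,0,-0.02],"twist":0,"gripper":0.3},{"linear":[0,0,-0.02],"twist":0,"gripper":0.3},{"linear":[0,0,-0.02],"twist":0,"gripper":0.3},{"linear":[0,0,-0.02],"twist":0,"gripper":0.3}]'
python3 -m inch '[{"linear":[0,0,0.1],"twist":0,"gripper":0.3},{"linear":[0,0,0.3],"twist":0,"gripper":0.3},{"linear":[0,0,0.6],"twist":0,"gripper":0.3},{"linear":[0,0,1],"twist":0,"gripper":0.3},{"linear":[0,0,1],"twist":0,"gripper":0.3},{"linear":[0,0,1],"twist":0,"gripper":0.3}]'
python3 - <<'E'
from h import *
snap('wrist','w7.png');o=robot.get_obs();print(o['tool_pos'],np.degrees(o['ee_rot']),o['width'],o['wrist_force'])
E
```

```text
time: 9.05
tool_pos: [0.5706, -0.0385, 0.0361]
ee_rot: [3.141, 0.0, 1.754]
wrist_force: [-0.5, -0.3, 4.3]
width: 0.0556
time: 9.55
tool_pos: [0.5724, -0.0386, 0.1391]
ee_rot: [3.135, 0.002, 1.754]
wrist_force: [-0.3, 0.9, -2.4]
width: 0.0556
[ 0.57071703 -0.03842835  0.13625728] [1.79901314e+02 3.13293514e-02 1.00485229e+02] 0.05580212512651196 [-0.1006963   0.01352585 -1.81961889]
```

View pics/w7.png

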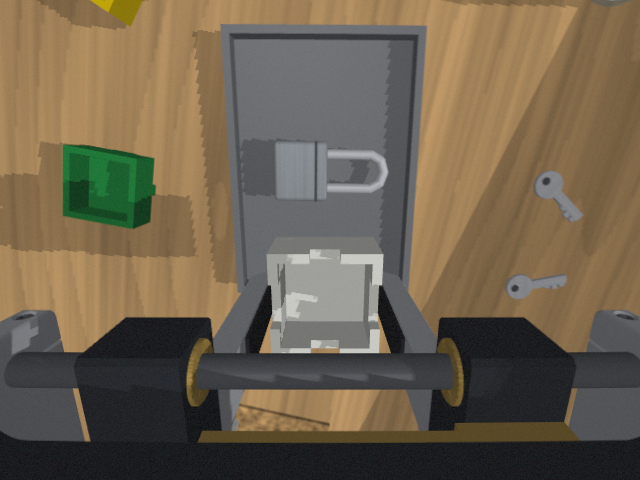

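```bash

python3 -m inch '[{"linear":[-0.11,-0.4,0],"twist":-0.04,"gripper":0.3},{"linear":[-0.22,-0.79,0],"twist":-0.08,"gripper":0.3},{"linear":[-0.27,-0.99,0],"twist":-0.08,"gripper":0.3}]'
python3 -m inch '[{"linear":[-0.11,-0.4,0],"twist":-0.04,"gripper":0.3},{"linear":[-0.22,-0.79,0],"twist":-0.08,"gripper":0.3},{"linear":[-0.27,-0.99,0],"twist":-0.08,"gripper":0.3}]'
python3 -m inch '[{"linear":[-0.11,-0.4,0],"twist":-0.04,"gripper":0.3},{"linear":[-0.22,-0.79,0],"twist":-0.08,"gripper":0.3},{"linear":[-0.27,-0.99,0],"twist":-0.085,"gripper":0.3},{"linear":[-0.27,-0.99,0],"twist":-0.085,"gripper":0.3},{"linear":[-0.27,-0.99,0],"twist":-0.085,"gripper":0.3},{"linear":[-0.27,-0.99,0],"twist":-0.085,"gripper":0.3}]'
python3 - <<'E'
from h import *
snap('wrist','w8.png');o=robot.get_obs();print(o['tool_pos'],np.degrees(o['ee_rot']),o['width'],o['wrist_force'])
snap('side','s8.png');crop(load('s8'),290,80,430,200,5.5,'s8c.png')
E
```

```text
time: 9.85
tool_pos: [0.5408, -0.1398, 0.1325]
ee_rot: [-3.136, -0.0, 1.668]
wrist_force: [0.8, -0.1, -1.1]
width: 0.056
time: 10.1
tool_pos: [0.5135, -0.2394, 0.1324]
ee_rot: [-3.136, -0.001, 1.582]
wrist_force: [0.3, 0.4, -0.5]
width: 0.0557
time: 10.6
tool_pos: [0.4888, -0.334, 0.1334]
ee_rot: [-3.139, -0.003, 1.497]
wrist_force: [0.5, 0.4, -1.4]
width: 0.0558
[ 0.48920943 -0.33376516  0.13394798] [-1.79885218e+02 -1.36875192e-01  8.58541217e+01] 0.055831251908927876 [-0.0279549   0.06213187 -1.00547477]
```

View pics/w8.png

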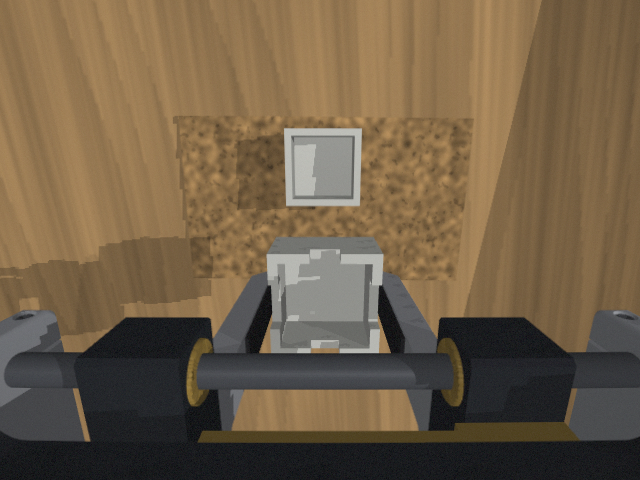

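View pics/s8c.png

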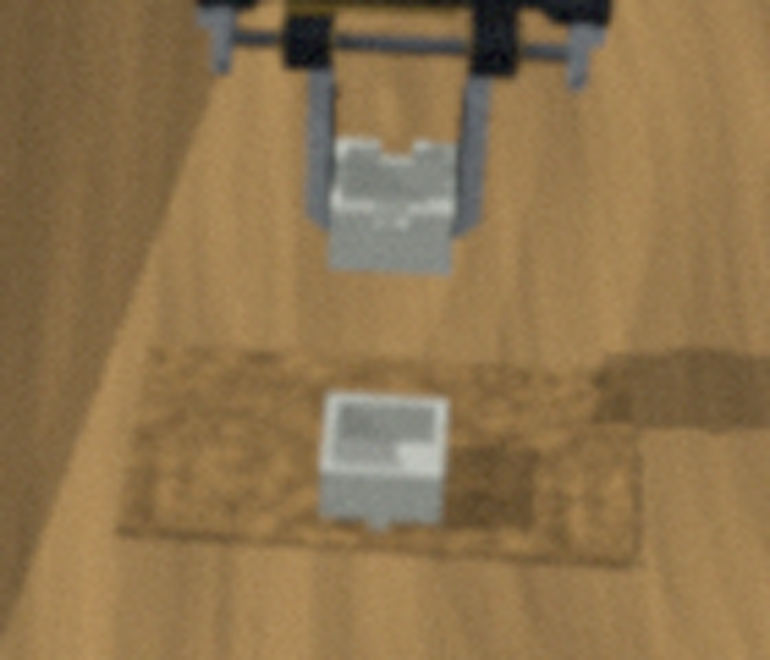

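```bash
python3 - <<'E'
from h import *
s=load('w8');o=robot.get_obs()
P=onz(s,[[175,117],[472,119],[458,279],[187,279]],.004,o);print(P.round(4),P.mean(0))
P=onz(s,[[284,129],[361,128],[360,206],[286,206]],.038,o);print(P.mean(0))
E
```

```text
[[ 0.3745 -0.2221  0.004 ]
 [ 0.6155 -0.2409  0.004 ]
 [ 0.608  -0.3793  0.004 ]
 [ 0.3599 -0.3618  0.004 ]] [ 0.48948181 -0.30101773  0.004     ]
[ 0.49181106 -0.27021796  0.038     ]
```

```bash

python3 -m inch '[{"linear":[0,0,-0.3],"twist":0,"gripper":0.3},{"linear":[0,0,-0.6],"twist":0,"gripper":0.3},{"linear":[0,0,-0.8],"twist":0,"gripper":0.3},{"linear":[0,0,-0.92],"twist":0,"gripper":0.3},{"linear":[0,0,-0.96],"twist":0,"gripper":0.3},{"linear":[0,0,-0.98],"twist":0,"gripper":0.3},{"linear":[0,0,-0.99],"twist":0,"gripper":0.3},{"linear":[0,0,-0.99],"twist":0,"gripper":0.3}]'
python3 -m inch '[{"linear":[0,0,-0.01],"twist":0,"gripper":0.3},{"linear":[0,0,-0.02],"twist":0,"gripper":0.3},{"linear":[0,0,-0.02],"twist":0,"gripper":0.3}]'
```

```text
time: 11.37
tool_pos: [0.4904, -0.336, 0.0381]
ee_rot: [3.139, 0.002, 1.498]
wrist_force: [0.0, -0.3, -0.8]
width: 0.0558
time: 11.62
tool_pos: [0.4896, -0.3357, 0.0352]
ee_rot: [3.141, 0.001, 1.497]
wrist_force: [0.7, 0.3, -1.4]
width: 0.0556
```

```bash

python3 -m inch '[{"linear":[0,0,-0.01],"twist":0,"gripper":0.3},{"linear":[0,0,-0.015],"twist":0,"gripper":0.3},{"linear":[0,0,-0.015],"twist":0,"gripper":0.3}]'
```

```text
time: 11.87
tool_pos: [0.4897, -0.3358, 0.0341]
ee_rot: [3.141, 0.001, 1.497]
wrist_force: [-0.7, 1.2, 3.7]
width: 0.0559
```

```bash

python3 -m inch '[{"linear":[0,0,0],"twist":0,"gripper":0.7},{"linear":[0,0,0],"twist":0,"gripper":0.8},{"linear":[0,0,0],"twist":0,"gripper":0.8},{"linear":[0,0,0],"twist":0,"gripper":0.8},{"linear":[0,0,0.3],"twist":0,"gripper":0.8},{"linear":[0,0,0.65],"twist":0,"gripper":0.8},{"linear":[0,0,1],"twist":0,"gripper":0.8}]'
python3 -m inch '[{"linear":[0.15,0.88,0.1],"twist":-0.317,"gripper":0.8},{"linear":[0.15,0.88,0.1],"twist":-0.317,"gripper":0.8},{"linear":[0.15,0.88,0.1],"twist":-0.317,"gripper":0.8}]'
python3 -m inch '[{"linear":[0.15,0.88,0],"twist":-0.317,"gripper":0.8},{"linear":[0.15,0.88,0],"twist":-0.317,"gripper":0.8},{"linear":[0.15,0.88,0],"twist":-0.317,"gripper":0.8}]'
python3 -m inch '[{"linear":[0.15,0.88,0],"twist":-0.317,"gripper":0.8},{"linear":[0.15,0.88,0],"twist":-0.317,"gripper":0.8},{"linear":[0.15,0.88,0],"twist":-0.317,"gripper":0.8}]'
python3 -m inch '[{"linear":[0.15,0.88,0],"twist":-0.317,"gripper":0.8},{"linear":[0.15,0.88,0],"twist":-0.317,"gripper":0.8},{"linear":[0.15,0.88,0],"twist":-0.317,"gripper":0.8},{"linear":[0.15,0.88,0],"twist":-0.317,"gripper":0.8},{"linear":[0.15,0.88,0],"twist":-0.317,"gripper":0.8}]'
python3 - <<'E'
from h import *
snap('top','t9.png');snap('side','s9.png')
o=robot.get_obs();snap('wrist','w9.png');print(o['tool_pos'],np.degrees(o['ee_rot']));np.savez('pics/w9o.npz',**o)
E
```

```text
time: 12.45
tool_pos: [0.4886, -0.3348, 0.1326]
ee_rot: [-3.139, -0.002, 1.497]
wrist_force: [1.0, -0.7, 1.0]
width: 0.0753
time: 12.7
tool_pos: [0.5058, -0.2435, 0.145]
ee_rot: [3.139, -0.003, 1.163]
wrist_force: [-0.5, -0.4, 0.1]
width: 0.0746
time: 12.95
tool_pos: [0.5198, -0.155, 0.143]
ee_rot: [-3.14, -0.002, 0.831]
wrist_force: [0.3, 0.4, 0.1]
width: 0.0756
time: 13.2
tool_pos: [0.5346, -0.0673, 0.1429]
ee_rot: [-3.14, -0.001, 0.499]
wrist_force: [-0.3, -1.2, -0.0]
width: 0.0751
time: 13.62
tool_pos: [0.5493, 0.0169, 0.1428]
ee_rot: [3.141, 0.001, 0.174]
wrist_force: [0.1, -0.7, -0.8]
width: 0.0753
[0.54923143 0.01548197 0.14286033] [1.79956769e+02 2.75384560e-02 9.76600635e+00]
```

View pics/w9.png

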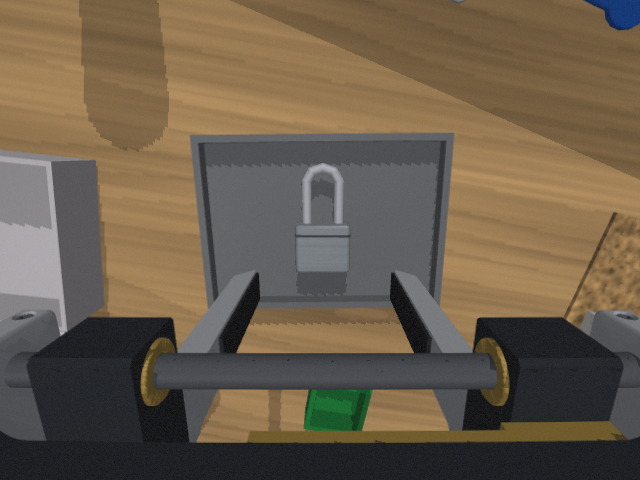

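View pics/t9.png

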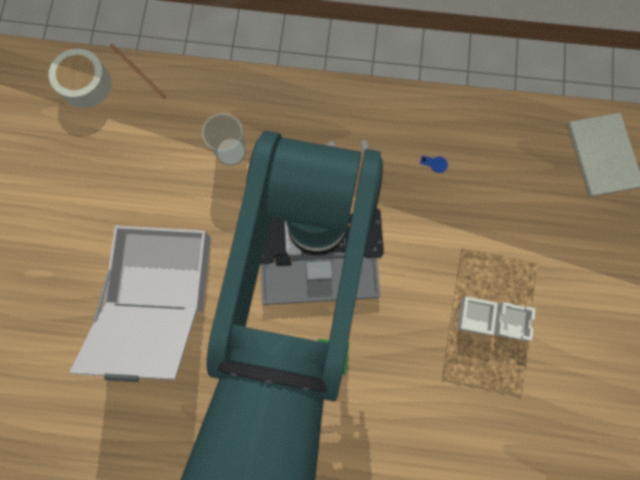

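```bash
python3 - <<'E'
from h import *
s=load('w9');o=load('w9o')
P=onz(s,[[296,228],[350,227],[349,272],[296,272]],.03,o);print(P.round(4),P.mean(0),np.linalg.norm(P[0]-P[1]),np.linalg.norm(P[1]-P[2]))
d=P[0]-P[1];print(np.degrees(np.arctan2(-d[0],d[1])))
print(onz(s,[[322,164]],.018,o))
E
```

```text
[[ 0.5579  0.0417  0.03  ]
 [ 0.5663 -0.002   0.03  ]
 [ 0.5275 -0.0086  0.03  ]
 [ 0.5198  0.036   0.03  ]] [0.5428926 0.0167726 0.03     ] 0.04455610661156983 0.0393438081788114
10.870432734791049
[[0.6119764  0.02927445 0.018     ]]
```

```bash

python3 -m inch '[{"linear":[-0.01,0.015,-0.2],"twist":0,"gripper":0.8},{"linear":[-0.01,0.015,-0.45],"twist":0,"gripper":0.8},{"linear":[-0.01,0.015,-0.7],"twist":0,"gripper":0.8},{"linear":[-0.01,0.015,-0.85],"twist":0,"gripper":0.8},{"linear":[-0.01,0.015,-0.95],"twist":0,"gripper":0.8}]'
python3 -m inch '[{"linear":[0,0,-0.1],"twist":0,"gripper":0.75},{"linear":[0,0,-0.15],"twist":0,"gripper":0.65},{"linear":[0,0,-0.15],"twist":0,"gripper":0.55},{"linear":[0,0,-0.15],"twist":0,"gripper":0.55}]'
python3 - <<'E'
from h import *
snap('wrist','w10.png');o=robot.get_obs();print(o['tool_pos'],np.degrees(o['ee_rot']),o['width'],o['wrist_force'])
E
```

```text
time: 14.18
tool_pos: [0.5468, 0.0166, 0.0455]
ee_rot: [-3.141, 0.004, 0.168]
wrist_force: [-0.1, 0.7, 0.0]
width: 0.0751
time: 14.52
tool_pos: [0.549, 0.0178, 0.0337]
ee_rot: [3.141, -0.001, 0.169]
wrist_force: [0.2, 0.3, 0.4]
width: 0.0542
[0.54924551 0.01785239 0.03409801] [ 1.79964816e+02 -1.12398282e-01  9.69703957e+00] 0.05271217788224845 [ 0.09788444 -0.12312656 -0.25279225]
```

View pics/w10.png

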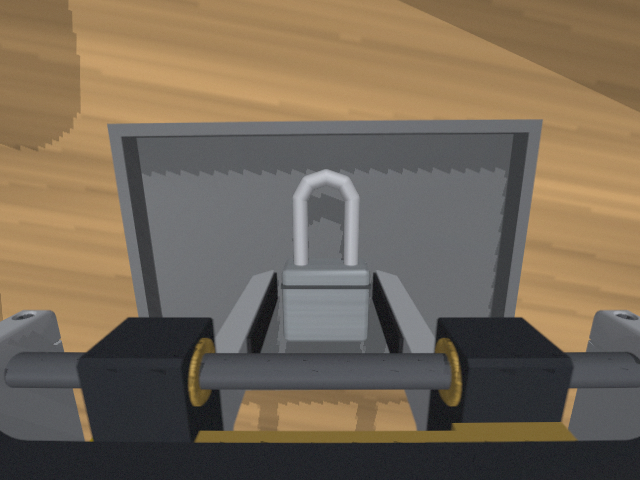

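```bash

python3 -m inch '[{"linear":[0,0,0],"twist":0,"gripper":0.3},{"linear":[0,0,0],"twist":0,"gripper":0.2},{"linear":[0,0,0],"twist":0,"gripper":0.2},{"linear":[0,0,0],"twist":0,"gripper":0.2},{"linear":[0,0,0],"twist":0,"gripper":0.2}]'
python3 -m inch '[{"linear":[0,0,0.1],"twist":0,"gripper":0.2},{"linear":[0,0,0.3],"twist":0,"gripper":0.2},{"linear":[0,0,0.6],"twist":0,"gripper":0.2},{"linear":[0,0,1],"twist":0,"gripper":0.2},{"linear":[0,0,1],"twist":0,"gripper":0.2},{"linear":[0,0,1],"twist":0,"gripper":0.2}]'
python3 - <<'E'
from h import *
s=snap('wrist','w11.png');o=robot.get_obs();print(o['tool_pos'],np.degrees(o['ee_rot']),o['width'],o['wrist_force'])
E
```

```text
time: 14.98
tool_pos: [0.5493, 0.0179, 0.0343]
ee_rot: [3.141, -0.002, 0.169]
wrist_force: [-0.1, -1.1, 5.3]
width: 0.0459
time: 15.48
tool_pos: [0.5498, 0.0182, 0.1355]
ee_rot: [3.141, -0.005, 0.17]
wrist_force: [-0.5, -0.9, -3.8]
width: 0.0455
[0.54802993 0.01824874 0.13279655] [-1.79989870e+02  2.04759102e-02  9.70926042e+00] 0.045803945740618954 [ 0.77425113  0.55863964 -3.47572853]
```

View pics/w11.png

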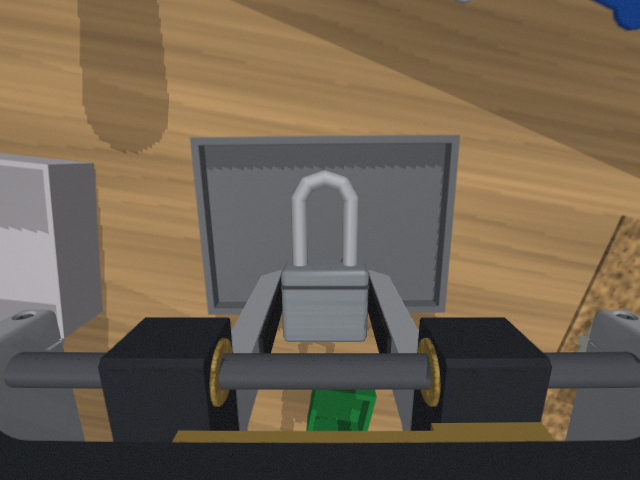

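Held and level. Now I'll carry it to the box.

```bash

python3 -m inch '[{"linear":[-0.1,0.4,0.1],"twist":0,"gripper":0.2},{"linear":[-0.2,0.8,0.15],"twist":-0.03,"gripper":0.2},{"linear":[-0.21,0.92,0.15],"twist":-0.03,"gripper":0.2}]'
python3 -m inch '[{"linear":[-0.1,0.4,0],"twist":0,"gripper":0.2},{"linear":[-0.2,0.8,0],"twist":-0.03,"gripper":0.2},{"linear":[-0.21,0.92,0],"twist":-0.03,"gripper":0.2}]'
python3 -m inch '[{"linear":[-0.1,0.4,0],"twist":0,"gripper":0.2},{"linear":[-0.2,0.8,0],"twist":-0.03,"gripper":0.2},{"linear":[-0.2,0.92,0],"twist":-0.03,"gripper":0.2},{"linear":[-0.2,0.92,0],"twist":-0.03,"gripper":0.2},{"linear":[-0.2,0.92,0],"twist":-0.03,"gripper":0.2},{"linear":[-0.2,0.92,0],"twist":-0.03,"gripper":0.2}]'
python3 - <<'E'
from h import *
o=robot.get_obs();s=snap('wrist','w12.png');print(o['tool_pos'],np.degrees(o['ee_rot']),o['width'],o['wrist_force']);np.savez('pics/w12o.npz',**o)
snap('side','s12.png');snap('top','t12.png')
E
```

```text
time: 15.78
tool_pos: [0.5245, 0.1141, 0.1459]
ee_rot: [-3.138, 0.005, 0.14]
wrist_force: [1.0, -0.6, -2.3]
width: 0.0458
time: 16.03
tool_pos: [0.5028, 0.2063, 0.1448]
ee_rot: [-3.139, 0.007, 0.11]
wrist_force: [-0.3, -0.3, -3.3]
width: 0.0458
time: 16.53
tool_pos: [0.4861, 0.2926, 0.1463]
ee_rot: [3.139, 0.003, 0.075]
wrist_force: [0.9, 0.2, -3.2]
width: 0.0459
[0.48610582 0.29258003 0.14634266] [1.79866210e+02 1.53854271e-01 4.27069009e+00] 0.04591424694970474 [ 0.86026847  0.16764881 -3.23150146]
```

View pics/w12.png

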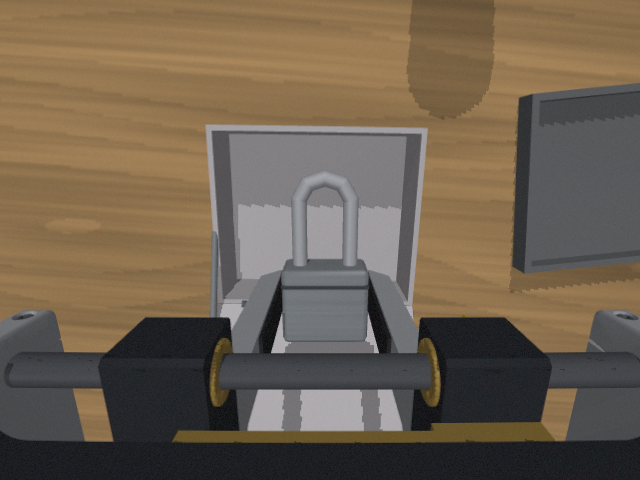

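View pics/s12.png

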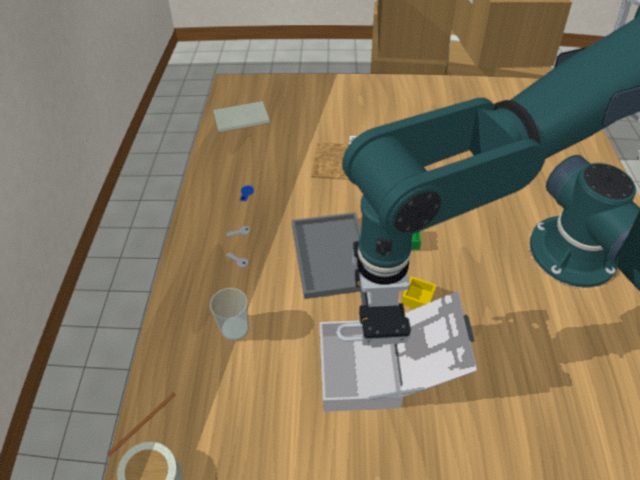

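View pics/t12.png

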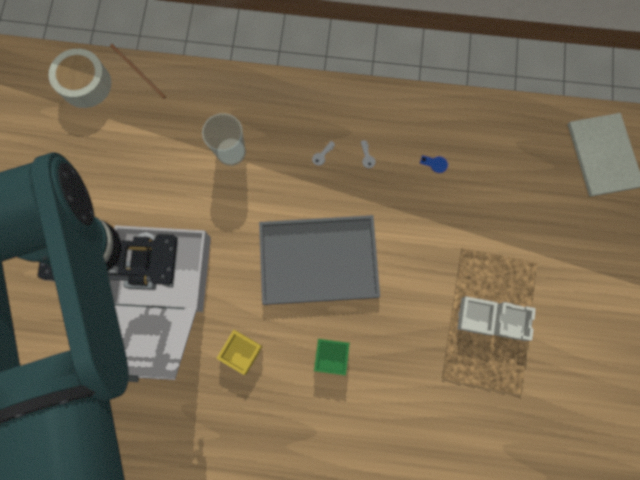

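```bash
python3 - <<'E'
from h import *
s=load('w12');o=load('w12o')
P=onz(s,[[208,126],[426,129],[413,303],[222,303]],.05,o);print(P.round(4))
P=onz(s,[[234,303],[402,303]],.004,o);print(P.round(4))
E
```

```text
[[0.5711 0.3836 0.05  ]
 [0.5808 0.227  0.05  ]
 [0.4447 0.2169 0.05  ]
 [0.433  0.374  0.05  ]]
[[0.411  0.3759 0.004 ]
 [0.4231 0.2127 0.004 ]]
```

```bash

python3 -m inch '[{"linear":[0.01,0.05,0],"twist":0,"gripper":0.2},{"linear":[0.01,0.05,-0.25],"twist":0,"gripper":0.2},{"linear":[0.01,0.05,-0.5],"twist":0,"gripper":0.2},{"linear":[0.01,0.05,-0.75],"twist":0,"gripper":0.2},{"linear":[0.01,0.05,-0.9],"twist":0,"gripper":0.2},{"linear":[0.01,0.05,-1],"twist":0,"gripper":0.2},{"linear":[0.01,0.05,-1],"twist":0,"gripper":0.2}]'
python3 -m inch '[{"linear":[0,0,-0.06],"twist":0,"gripper":0.2},{"linear":[0,0,-0.1],"twist":0,"gripper":0.2},{"linear":[0,0,-0.12],"twist":0,"gripper":0.2},{"linear":[0,0,-0.14],"twist":0,"gripper":0.2},{"linear":[0,0,-0.15],"twist":0,"gripper":0.2},{"linear":[0,0,-0.15],"twist":0,"gripper":0.2}]'
python3 -m inch '[{"linear":[0,0,-0.01],"twist":0,"gripper":0.2},{"linear":[0,0,-0.02],"twist":0,"gripper":0.2},{"linear":[0,0,-0.02],"twist":0,"gripper":0.2}]'
```

```text
time: 17.27
tool_pos: [0.486, 0.298, 0.0453]
ee_rot: [3.14, 0.005, 0.074]
wrist_force: [-0.3, -0.7, -3.8]
width: 0.0456
time: 17.77
tool_pos: [0.4875, 0.2992, 0.0332]
ee_rot: [-3.142, -0.0, 0.075]
wrist_force: [0.0, 0.0, -3.3]
width: 0.0459
time: 18.02
tool_pos: [0.4878, 0.2993, 0.0323]
ee_rot: [-3.141, -0.001, 0.075]
wrist_force: [-0.8, -0.1, 2.6]
width: 0.0457
```

```bash

python3 -m inch '[{"linear":[0,0,0],"twist":0,"gripper":0.55},{"linear":[0,0,0],"twist":0,"gripper":0.65},{"linear":[0,0,0],"twist":0,"gripper":0.65},{"linear":[0,0,0],"twist":0,"gripper":0.65},{"linear":[0,0,0.3],"twist":0,"gripper":0.65},{"linear":[0,0,0.65],"twist":0,"gripper":0.65},{"linear":[0,0,1],"twist":0,"gripper":0.65}]'
python3 - <<'E'
from h import *
o=robot.get_obs();s=snap('wrist','w13.png');print(o['tool_pos'],np.degrees(o['ee_rot']),o['width'],o['wrist_force'])
E
```

```text
time: 18.6
tool_pos: [0.4866, 0.2987, 0.1308]
ee_rot: [3.14, 0.003, 0.075]
wrist_force: [-0.0, -0.7, 0.6]
width: 0.0611
[0.48656866 0.29866038 0.13080789] [1.79930741e+02 1.64436091e-01 4.29902772e+00] 0.0610851423457933 [-0.03504199 -0.67184963  0.57595737]
```

View pics/w13.png

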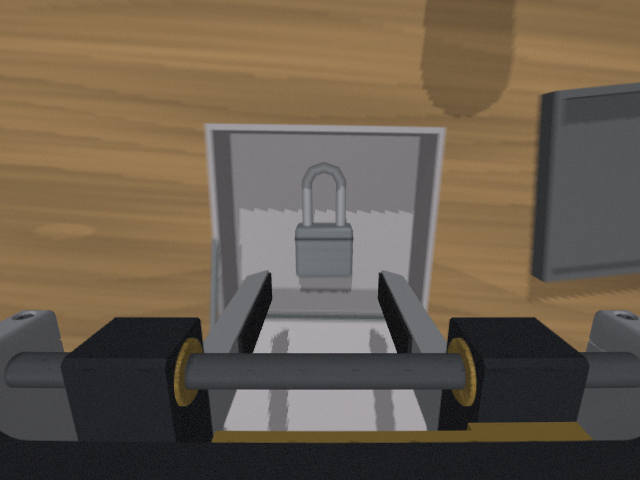

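```bash

python3 -m inch '[{"linear":[0,-0.4,0.1],"twist":0.1,"gripper":0.8},{"linear":[0,-0.8,0.1],"twist":0.194,"gripper":0.8},{"linear":[0,-0.91,0.1],"twist":0.194,"gripper":0.8}]'
python3 -m inch '[{"linear":[0,-0.4,0],"twist":0.1,"gripper":0.8},{"linear":[0,-0.8,0],"twist":0.194,"gripper":0.8},{"linear":[0,-0.91,0],"twist":0.194,"gripper":0.8}]'
python3 -m inch '[{"linear":[0,-0.4,0],"twist":0.1,"gripper":0.8},{"linear":[0,-0.8,0],"twist":0.194,"gripper":0.8},{"linear":[0,-0.91,0],"twist":0.194,"gripper":0.8}]'
python3 -m inch '[{"linear":[0,-0.4,0],"twist":0.1,"gripper":0.8},{"linear":[0,-0.8,0],"twist":0.194,"gripper":0.8},{"linear":[0,-0.91,0],"twist":0.194,"gripper":0.8}]'
python3 -m inch '[{"linear":[0,-0.4,0],"twist":0.1,"gripper":0.8},{"linear":[0,-0.8,0],"twist":0.194,"gripper":0.8},{"linear":[0,-0.91,0],"twist":0.194,"gripper":0.8}]'
python3 -m inch '[{"linear":[0,-0.4,0],"twist":0.1,"gripper":0.8},{"linear":[0,-0.8,0],"twist":0.194,"gripper":0.8},{"linear":[0,-0.91,0],"twist":0.194,"gripper":0.8}]'
python3 -m inch '[{"linear":[0.025,-0.4,0],"twist":0.1,"gripper":0.8},{"linear":[0.025,-0.8,0],"twist":0.194,"gripper":0.8},{"linear":[0.025,-0.89,0],"twist":0.194,"gripper":0.8},{"linear":[0.025,-0.89,0],"twist":0.194,"gripper":0.8},{"linear":[0.025,-0.89,0],"twist":0.194,"gripper":0.8},{"linear":[0.025,-0.89,0],"twist":0.194,"gripper":0.8}]'
python3 - <<'E'
from h import *
o=robot.get_obs();s=snap('wrist','w14.png');print(o['tool_pos'],np.degrees(o['ee_rot']),o['width'],o['wrist_force']);np.savez('pics/w14o.npz',**o)
s=snap('top','t14.png');crop(s,80,200,220,330,4.5,'t14b.png');crop(s,430,230,560,360,4.5,'t14m.png')
E
```

```text
time: 18.9
tool_pos: [0.4879, 0.2046, 0.142]
ee_rot: [3.139, -0.002, 0.279]
wrist_force: [0.9, -0.1, 0.0]
width: 0.0742
time: 19.15
tool_pos: [0.4872, 0.1132, 0.1406]
ee_rot: [3.14, 0.001, 0.48]
wrist_force: [-0.3, 0.8, 1.2]
width: 0.0752
time: 19.4
tool_pos: [0.4873, 0.0224, 0.1407]
ee_rot: [3.14, 0.001, 0.682]
wrist_force: [0.5, 0.2, -0.1]
width: 0.0752
time: 19.65
tool_pos: [0.4875, -0.0686, 0.1408]
ee_rot: [3.14, 0.001, 0.884]
wrist_force: [-0.4, -0.3, -0.5]
width: 0.0749
time: 19.9
tool_pos: [0.4876, -0.1594, 0.1407]
ee_rot: [3.141, 0.001, 1.087]
wrist_force: [0.0, -0.5, 0.2]
width: 0.0754
time: 20.15
tool_pos: [0.4877, -0.2503, 0.1406]
ee_rot: [3.141, 0.001, 1.29]
wrist_force: [1.1, 0.4, 0.7]
width: 0.0752
time: 20.65
tool_pos: [0.4904, -0.3338, 0.1407]
ee_rot: [-3.141, -0.002, 1.497]
wrist_force: [0.6, 0.2, 0.5]
width: 0.0756
[ 0.49039956 -0.33379104  0.14073591] [-1.79988913e+02 -9.65550943e-02  8.57564739e+01] 0.07555701115334244 [0.56058186 0.15990457 0.50338276]
```

View pics/w14.png

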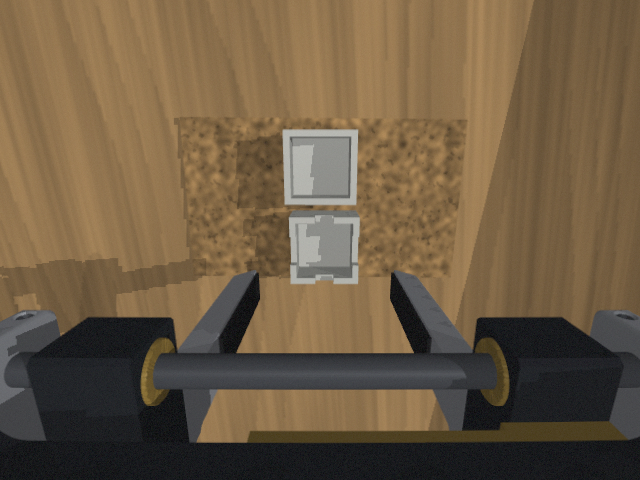

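View pics/t14.png

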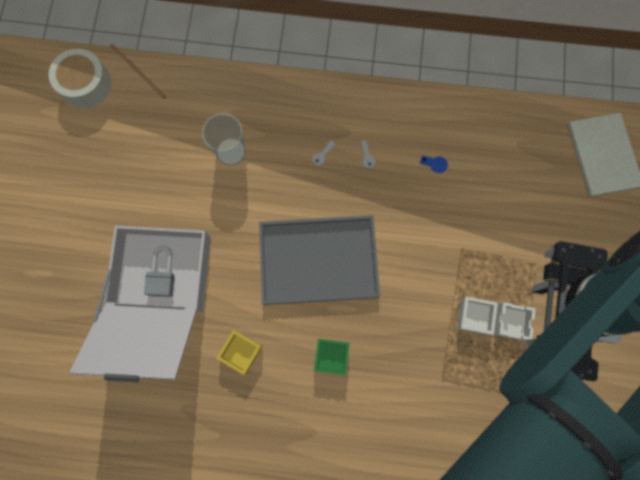

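View pics/t14b.png

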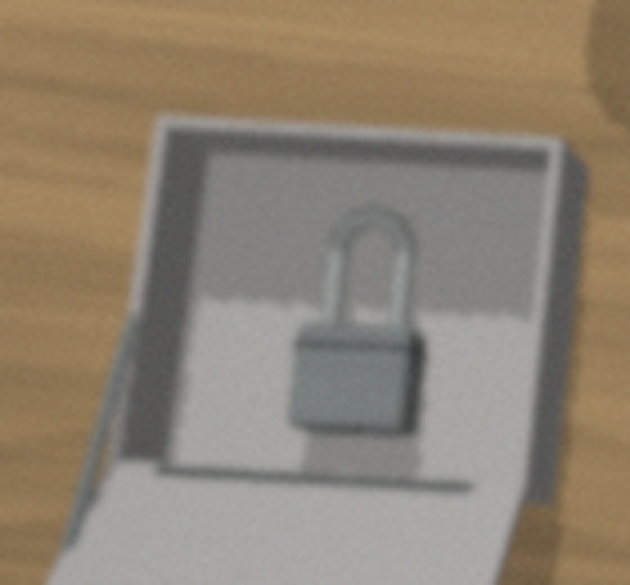

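```bash

python3 -m inch '[{"linear":[-0.01,0,-0.2],"twist":0,"gripper":0.8},{"linear":[-0.01,0,-0.45],"twist":0,"gripper":0.8},{"linear":[-0.01,0,-0.7],"twist":0,"gripper":0.8},{"linear":[-0.01,0,-0.85],"twist":0,"gripper":0.8},{"linear":[-0.01,0,-0.95],"twist":0,"gripper":0.8}]'
python3 -m inch '[{"linear":[0,0,-0.1],"twist":0,"gripper":0.75},{"linear":[0,0,-0.11],"twist":0,"gripper":0.65},{"linear":[0,0,-0.11],"twist":0,"gripper":0.62},{"linear":[0,0,-0.11],"twist":0,"gripper":0.62}]'
python3 - <<'E'
from h import *
snap('wrist','w15.png');o=robot.get_obs();print(o['tool_pos'],np.degrees(o['ee_rot']),o['width'],o['wrist_force'])
E
```

```text
time: 21.17
tool_pos: [0.4881, -0.3335, 0.0437]
ee_rot: [-3.139, -0.002, 1.498]
wrist_force: [-0.8, 0.4, -0.4]
width: 0.0752
time: 21.5
tool_pos: [0.4897, -0.3363, 0.0363]
ee_rot: [3.14, 0.001, 1.497]
wrist_force: [-0.1, -0.2, -0.4]
width: 0.0587
[ 0.48976073 -0.33647888  0.03654525] [1.79865220e+02 9.02085096e-02 8.57825394e+01] 0.05842948435185835 [-0.22023635 -0.0003519   0.14631911]
```

View pics/w15.png

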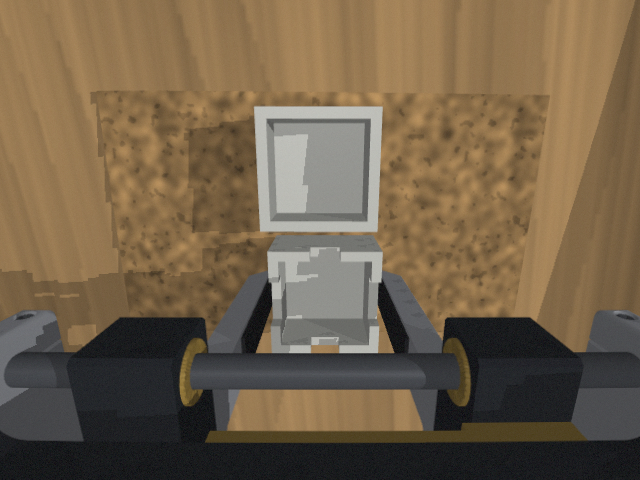

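```bash

python3 -m inch '[{"linear":[0,0.005,-0.02],"twist":0,"gripper":0.62},{"linear":[0,0.005,-0.02],"twist":0,"gripper":0.62},{"linear":[0,0.005,-0.02],"twist":0,"gripper":0.3},{"linear":[0,0.005,-0.02],"twist":0,"gripper":0.3},{"linear":[0,0.005,-0.02],"twist":0,"gripper":0.3},{"linear":[0,0.005,-0.02],"twist":0,"gripper":0.3}]'
python3 -m inch '[{"linear":[0,0,0.1],"twist":0,"gripper":0.3},{"linear":[0,0,0.3],"twist":0,"gripper":0.3},{"linear":[0,0,0.6],"twist":0,"gripper":0.3},{"linear":[0,0,1],"twist":0,"gripper":0.3},{"linear":[0,0,1],"twist":0,"gripper":0.3}]'
python3 -m inch '[{"linear":[0.11,0.4,0],"twist":0.04,"gripper":0.3},{"linear":[0.22,0.79,0],"twist":0.08,"gripper":0.3},{"linear":[0.27,0.99,0],"twist":0.08,"gripper":0.3}]'
python3 -m inch '[{"linear":[0.11,0.4,0],"twist":0.04,"gripper":0.3},{"linear":[0.22,0.79,0],"twist":0.08,"gripper":0.3},{"linear":[0.27,0.99,0],"twist":0.08,"gripper":0.3}]'
python3 -m inch '[{"linear":[0.11,0.4,0],"twist":0.04,"gripper":0.3},{"linear":[0.22,0.79,0],"twist":0.08,"gripper":0.3},{"linear":[0.27,0.99,0],"twist":0.085,"gripper":0.3},{"linear":[0.27,0.99,0],"twist":0.085,"gripper":0.3},{"linear":[0.27,0.99,0],"twist":0.085,"gripper":0.3},{"linear":[0.27,0.99,0],"twist":0.085,"gripper":0.3}]'
python3 - <<'E'
from h import *
snap('wrist','w16.png');o=robot.get_obs();print(o['tool_pos'],np.degrees(o['ee_rot']),o['width'],o['wrist_force'])
E
```

```text
time: 22.05
tool_pos: [0.4892, -0.3356, 0.0335]
ee_rot: [3.141, 0.0, 1.497]
wrist_force: [0.4, 0.5, 1.9]
width: 0.0559
time: 22.47
tool_pos: [0.4922, -0.3382, 0.1424]
ee_rot: [3.129, 0.009, 1.497]
wrist_force: [1.5, -0.5, 0.0]
width: 0.0556
time: 22.72
tool_pos: [0.5163, -0.2331, 0.1329]
ee_rot: [3.141, -0.002, 1.583]
wrist_force: [-1.0, 0.2, -2.3]
width: 0.0561
time: 22.97
tool_pos: [0.5432, -0.1334, 0.1326]
ee_rot: [3.142, -0.002, 1.669]
wrist_force: [0.5, -0.3, -1.5]
width: 0.056
time: 23.47
tool_pos: [0.5695, -0.0391, 0.1326]
ee_rot: [-3.141, 0.001, 1.753]
wrist_force: [-0.6, -0.3, -2.1]
width: 0.0559
[ 0.56948141 -0.03955615  0.13269316] [-1.79952905e+02  2.83200000e-02  1.00407041e+02] 0.0556750679457498 [-0.13806876 -0.1940974  -1.76929953]
```

View pics/w16.png

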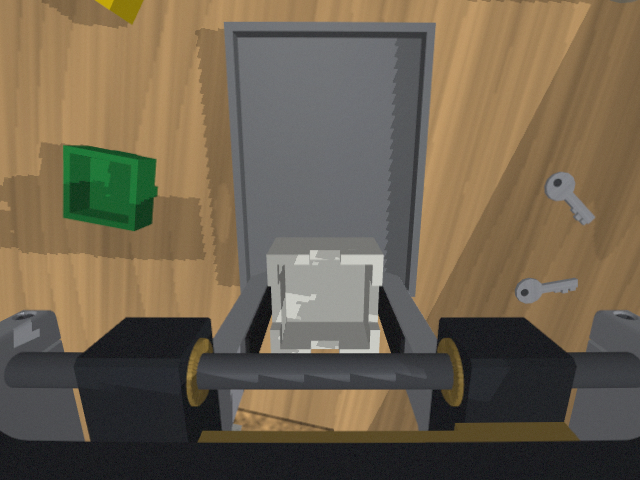

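```bash

python3 -m inch '[{"linear":[0,0,-0.3],"twist":0,"gripper":0.3},{"linear":[0,0,-0.6],"twist":0,"gripper":0.3},{"linear":[0,0,-0.8],"twist":0,"gripper":0.3},{"linear":[0,0,-0.9],"twist":0,"gripper":0.3},{"linear":[0,0,-0.94],"twist":0,"gripper":0.3},{"linear":[0,0,-0.95],"twist":0,"gripper":0.3},{"linear":[0,0,-0.95],"twist":0,"gripper":0.3},{"linear":[0,0,-0.95],"twist":0,"gripper":0.3}]'
python3 -m inch '[{"linear":[0,0,-0.01],"twist":0,"gripper":0.3},{"linear":[0,0,-0.02],"twist":0,"gripper":0.3},{"linear":[0,0,-0.02],"twist":0,"gripper":0.3}]'
```

```text
time: 24.18
tool_pos: [0.5712, -0.039, 0.0399]
ee_rot: [3.138, 0.001, 1.753]
wrist_force: [0.6, -0.2, -1.7]
width: 0.0558
time: 24.43
tool_pos: [0.5703, -0.0384, 0.0366]
ee_rot: [3.14, 0.0, 1.754]
wrist_force: [0.2, 1.0, -1.7]
width: 0.0557
```

```bash

python3 -m inch '[{"linear":[0,-0.005,-0.01],"twist":0,"gripper":0.3},{"linear":[0,-0.005,-0.015],"twist":0,"gripper":0.3},{"linear":[0,-0.005,-0.015],"twist":0,"gripper":0.3}]'
```

```text
time: 24.68
tool_pos: [0.5703, -0.0389, 0.0355]
ee_rot: [3.14, 0.0, 1.754]
wrist_force: [-0.8, 0.2, 3.9]
width: 0.0559
```

```bash

python3 -m inch '[{"linear":[0,0,0],"twist":0,"gripper":0.7},{"linear":[0,0,0],"twist":0,"gripper":0.8},{"linear":[0,0,0],"twist":0,"gripper":0.8},{"linear":[0,0,0],"twist":0,"gripper":0.8},{"linear":[0,0,0.3],"twist":0,"gripper":0.8},{"linear":[0,0,0.65],"twist":0,"gripper":0.8},{"linear":[0,0,1],"twist":0,"gripper":0.8},{"linear":[0,0,1],"twist":0,"gripper":0.8},{"linear":[0,0,1],"twist":0,"gripper":0.8}]'
python3 - <<'E'
from h import *
o=robot.get_obs();s=snap('wrist','w17.png');print(o['tool_pos'],np.degrees(o['ee_rot']),o['width'],o['wrist_force']);np.savez('pics/w17o.npz',**o)
crop(s,225,120,440,295,3.7,'w17c.png')
E
```

```text
time: 25.43
tool_pos: [0.5717, -0.0392, 0.1376]
ee_rot: [3.135, 0.002, 1.754]
wrist_force: [-0.2, -0.2, -0.5]
width: 0.075
[ 0.57168672 -0.03924055  0.1375854 ] [1.79649465e+02 1.28036405e-01 1.00481694e+02] 0.07496663474527163 [-0.24864954 -0.17035366 -0.5258014 ]
```

View pics/w17c.png

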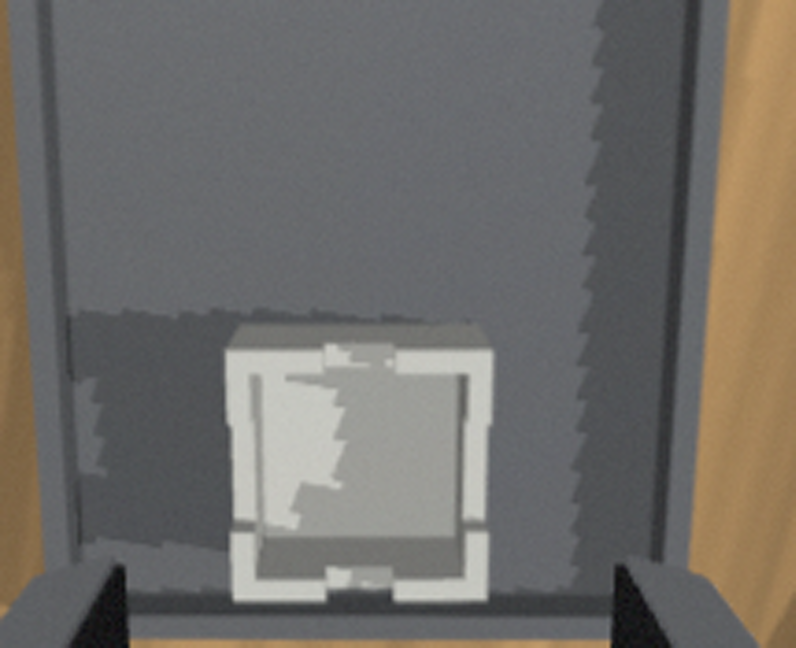

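```bash
python3 - <<'E'
from h import *
s=load('w17');o=load('w17o');of=np.array([225,120])
P=onz(s,np.array([(225,350),(493,350),(488,602),(233,602)])/3.7+of,.04,o);print(P.mean(0))
ax=P[1]-P[0]+P[2]-P[3];print(np.degrees(np.arctan2(ax[1],ax[0])))
E
python3 -m inch '[{"linear":[-0.13,-0.39,0],"twist":-0.04,"gripper":0.8},{"linear":[-0.26,-0.78,0],"twist":-0.08,"gripper":0.8},{"linear":[-0.26,-0.78,0],"twist":-0.08,"gripper":0.8}]'
python3 -m inch '[{"linear":[-0.13,-0.39,0],"twist":-0.04,"gripper":0.8},{"linear":[-0.26,-0.78,0],"twist":-0.08,"gripper":0.8},{"linear":[-0.26,-0.78,0],"twist":-0.08,"gripper":0.8}]'
python3 -m inch '[{"linear":[-0.13,-0.39,0],"twist":-0.04,"gripper":0.8},{"linear":[-0.26,-0.78,0],"twist":-0.085,"gripper":0.8},{"linear":[-0.26,-0.78,0],"twist":-0.085,"gripper":0.8},{"linear":[-0.26,-0.78,0],"twist":-0.085,"gripper":0.8},{"linear":[-0.26,-0.78,0],"twist":-0.085,"gripper":0.8},{"linear":[-0.26,-0.78,0],"twist":-0.085,"gripper":0.8}]'
python3 - <<'E'
from h import *
o=robot.get_obs();s=snap('wrist','w18.png');print(o['tool_pos'],np.degrees(o['ee_rot']),o['width'],o['wrist_force']);np.savez('pics/w18o.npz',**o)
crop(s,225,120,440,295,3.7,'w18c.png')
E
```

```text
[ 0.56993507 -0.0393101   0.04      ]
10.412048505762279
time: 25.73
tool_pos: [0.5407, -0.122, 0.1316]
ee_rot: [-3.135, 0.002, 1.663]
wrist_force: [-0.2, 0.3, -0.4]
width: 0.0754
time: 25.98
tool_pos: [0.5147, -0.2001, 0.1319]
ee_rot: [-3.136, 0.002, 1.579]
wrist_force: [0.1, 0.3, 0.4]
width: 0.0753
time: 26.48
tool_pos: [0.4919, -0.2713, 0.1334]
ee_rot: [-3.14, -0.002, 1.499]
wrist_force: [-0.5, 0.1, 0.4]
width: 0.0754
[ 0.49193788 -0.27134508  0.13337075] [-1.79912936e+02 -9.61456554e-02  8.58777539e+01] 0.07544897821508924 [-0.46048996  0.05534853  0.41716874]
```

View pics/w18c.png

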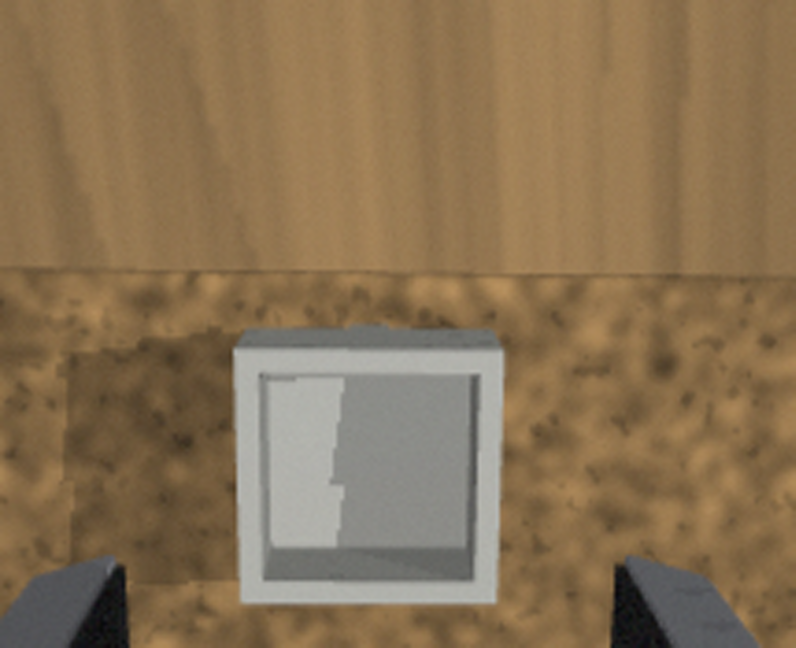

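```bash

python3 - <<'E'
from h import *
s=load('w18');o=load('w18o');of=np.array([225,120])
P=onz(s,np.array([(235,349),(503,349),(496,604),(241,604)])/3.7+of,.038,o);print(P.mean(0))
ax=P[1]-P[0]+P[2]-P[3];print(np.degrees(np.arctan2(ax[1],ax[0])))
E
python3 -m inch '[{"linear":[0,0,-0.2],"twist":0,"gripper":0.8},{"linear":[0,0,-0.45],"twist":0,"gripper":0.8},{"linear":[0,0,-0.7],"twist":0,"gripper":0.8},{"linear":[0,0,-0.85],"twist":0,"gripper":0.8},{"linear":[0,0,-0.95],"twist":0,"gripper":0.75},{"linear":[0,0,-0.95],"twist":0,"gripper":0.65},{"linear":[0,0,-0.95],"twist":0,"gripper":0.62},{"linear":[0,0,-0.95],"twist":0,"gripper":0.62},{"linear":[0,0,-0.95],"twist":0,"gripper":0.62}]'
python3 - <<'E'
from h import *
snap('wrist','w19.png');o=robot.get_obs();print(o['tool_pos'],np.degrees(o['ee_rot']),o['width'],o['wrist_force'])
E
```

```text
[ 0.49121139 -0.27030393  0.038     ]
-4.064921472238131
time: 27.28
tool_pos: [0.4928, -0.2733, 0.0411]
ee_rot: [3.139, 0.001, 1.498]
wrist_force: [-0.2, -0.2, 0.3]
width: 0.0583
[ 0.49278376 -0.27334363  0.0411036 ] [1.79859922e+02 8.05524657e-02 8.57966879e+01] 0.05790659163296781 [-0.19448867  0.55014804 -0.2010731 ]
```

View pics/w19.png

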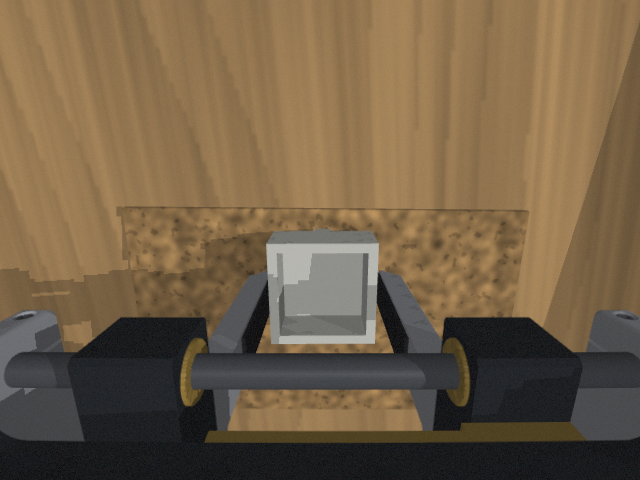

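```bash

python3 -m inch '[{"linear":[-0.01,0.01,-0.03],"twist":0,"gripper":0.62},{"linear":[-0.01,0.01,-0.03],"twist":0,"gripper":0.62},{"linear":[-0.01,0.01,-0.03],"twist":0,"gripper":0.3},{"linear":[-0.01,0.01,-0.03],"twist":0,"gripper":0.3},{"linear":[-0.01,0.01,-0.03],"twist":0,"gripper":0.3},{"linear":[-0.01,0.01,-0.03],"twist":0,"gripper":0.3}]'
python3 -m inch '[{"linear":[0,0,0.1],"twist":0,"gripper":0.3},{"linear":[0,0,0.3],"twist":0,"gripper":0.3},{"linear":[0,0,0.6],"twist":0,"gripper":0.3},{"linear":[0,0,1],"twist":0,"gripper":0.3},{"linear":[0,0,1],"twist":0,"gripper":0.3},{"linear":[0,0,1],"twist":0,"gripper":0.3},{"linear":[0,0,1],"twist":0,"gripper":0.3}]'
python3 - <<'E'
from h import *
o=robot.get_obs();s=snap('wrist','w20.png');print(o['tool_pos'],np.degrees(o['ee_rot']),o['width'],o['wrist_force'])
crop(s,245,215,405,365,5,'w20c.png'); crop(load('w16'),245,215,405,365,5,'w16c.png')
E
```

```text
time: 27.83
tool_pos: [0.4911, -0.272, 0.0367]
ee_rot: [3.141, 0.0, 1.497]
wrist_force: [0.6, 0.6, 1.4]
width: 0.0555
time: 28.42
tool_pos: [0.4904, -0.2717, 0.136]
ee_rot: [-3.141, -0.0, 1.497]
wrist_force: [0.2, -0.3, -1.6]
width: 0.0557
[ 0.49043567 -0.2717005   0.13602301] [-1.79952314e+02 -1.93256793e-02  8.57805885e+01] 0.05569988899504263 [ 0.18380892 -0.34357224 -1.6282615 ]
```

View pics/w20c.png

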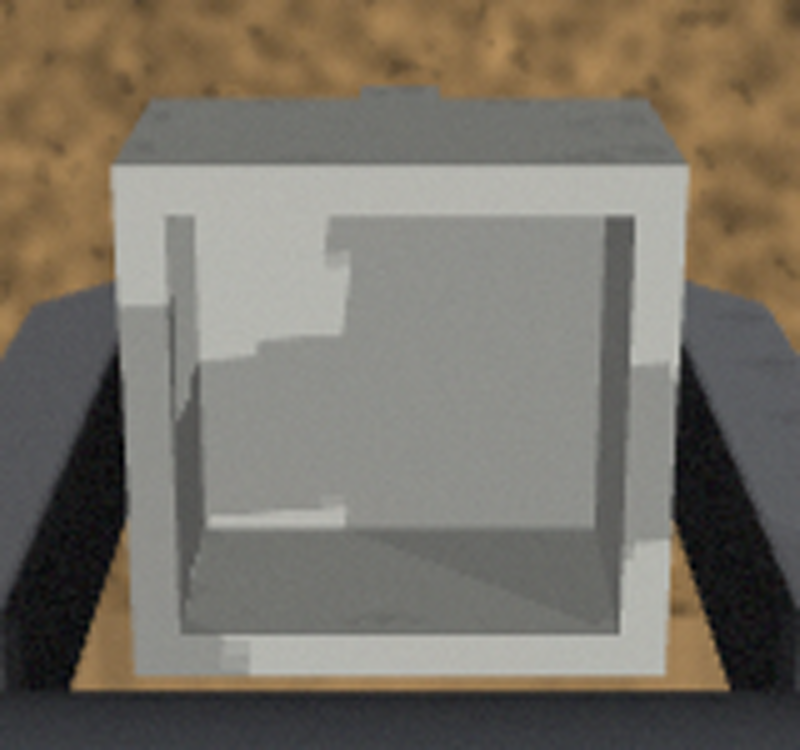

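View pics/w16c.png

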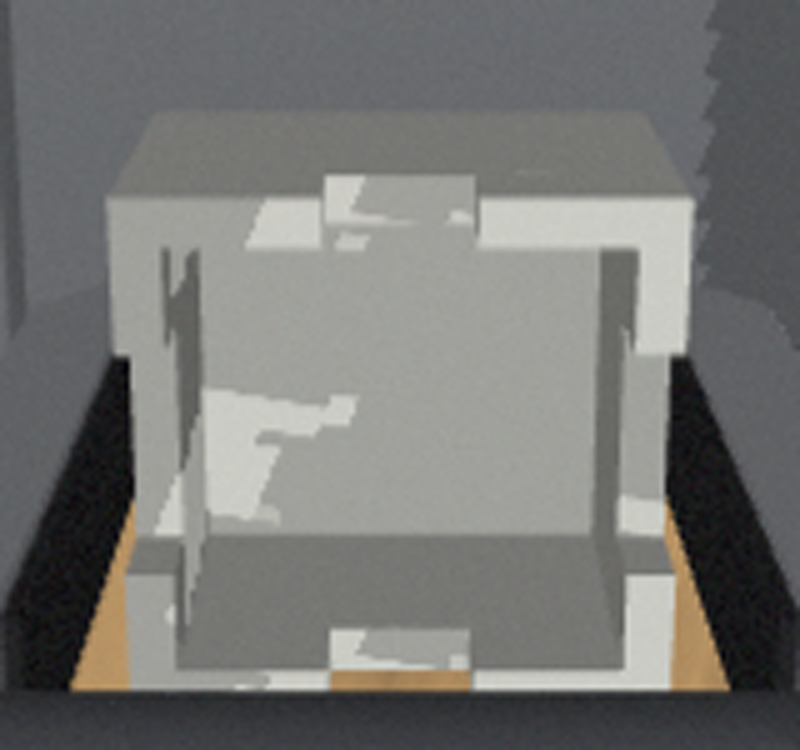

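```bash
python3 - <<'E'
from h import *
for f,px in (('w20',[(112,164),(688,164),(667,674),(134,674)]),('w16',[(107,199),(694,199),(672,690),(128,690)])):
    s=load(f); uv=np.array(px,float)/5+[245,215]
    ob=np.array([(-28,28,0),(28,28,0),(28,-28,0),(-28,-28,0)],float)/1000
    ok,r,t=cv2.solvePnP(ob,uv.reshape(-1,1,2),s['mtx'],np.array([float(s['k1']),0,0,0]),flags=cv2.SOLVEPNP_IPPE)
    H=s['hand_eye']; c=(H@np.r_[t.ravel(),1])[:3]; n=H[:3,:3]@cv2.Rodrigues(r)[0]
    print(f,'rim centre in tool mm',(c*1000).round(1),'axis',n[:,2].round(3),'x',n[:,0].round(3))
    for zt in (-.008,-.006,-.004,-.002,0,.002):
        # intersect with plane tool z=zt
        n2=cv2.undistortPoints(uv.reshape(-1,1,2),s['mtx'],np.array([float(s['k1']),0,0,0])).reshape(-1,2)
        d=(H[:3,:3]@np.c_[n2,np.ones(4)].T).T;P=H[:3,3]+d*((zt-H[2,3])/d[:,2])[:,None]
        print(zt,(P.mean(0)*1000).round(1), (np.linalg.norm(P[0]-P[1])*1000).round(1),(np.linalg.norm(P[2]-P[3])*1000).round(1),((P[0]-P[3])[0]*1000).round(1))
E
```

```text
w20 rim centre in tool mm [ 1.9 -0.5 -1.2] axis [-0.002 -0.003 -1.   ] x [ 0.002  1.    -0.003]
-0.008 [ 5.1 -0.5 -8. ] 53.3 53.8 53.5
-0.006 [ 4.2 -0.5 -6. ] 54.1 54.5 54.2
-0.004 [ 3.3 -0.5 -4. ] 54.8 55.2 54.9
-0.002 [ 2.3 -0.5 -2. ] 55.5 55.9 55.6
0 [ 1.4 -0.5  0. ] 56.2 56.6 56.4
0.002 [ 0.5 -0.5  2. ] 56.9 57.4 57.1
w16 rim centre in tool mm [ 0.7 -0.2 -4.8] axis [-0.1    0.001 -0.995] x [0.    1.    0.001]
-0.008 [ 2.7 -0.2 -8. ] 54.7 55.0 51.9
-0.006 [ 1.7 -0.2 -6. ] 55.4 55.8 52.6
-0.004 [ 0.8 -0.2 -4. ] 56.1 56.5 53.3
-0.002 [-0.2 -0.2 -2. ] 56.9 57.2 54.0
0 [-1.2 -0.2  0. ] 57.6 58.0 54.7
0.002 [-2.1 -0.2  2. ] 58.3 58.7 55.4
```

```bash

python3 -m inch '[{"linear":[0.13,0.39,0],"twist":0.04,"gripper":0.3},{"linear":[0.26,0.77,0],"twist":0.08,"gripper":0.3},{"linear":[0.26,0.77,0],"twist":0.08,"gripper":0.3}]'
python3 -m inch '[{"linear":[0.13,0.39,0],"twist":0.04,"gripper":0.3},{"linear":[0.26,0.77,0],"twist":0.08,"gripper":0.3},{"linear":[0.26,0.77,0],"twist":0.08,"gripper":0.3}]'
python3 -m inch '[{"linear":[0.13,0.39,0],"twist":0.04,"gripper":0.3},{"linear":[0.275,0.77,0],"twist":0.085,"gripper":0.3},{"linear":[0.275,0.77,0],"twist":0.085,"gripper":0.3},{"linear":[0.275,0.77,0],"twist":0.085,"gripper":0.3},{"linear":[0.275,0.77,0],"twist":0.085,"gripper":0.3},{"linear":[0.275,0.77,0],"twist":0.085,"gripper":0.3}]'
python3 -m inch '[{"linear":[0,0,-0.25],"twist":0,"gripper":0.3},{"linear":[0,0,-0.4],"twist":0,"gripper":0.3},{"linear":[0,0,-0.5],"twist":0,"gripper":0.3},{"linear":[0,0,-0.55],"twist":0,"gripper":0.3},{"linear":[0,0,-0.55],"twist":0,"gripper":0.3},{"linear":[0,0,-0.55],"twist":0,"gripper":0.3},{"linear":[0,0,-0.55],"twist":0,"gripper":0.3},{"linear":[0,0,-0.55],"twist":0,"gripper":0.3}]'
python3 - <<'E'
from h import *
o=robot.get_obs();s=snap('wrist','w21.png');print(o['tool_pos'],np.degrees(o['ee_rot']),o['width'],o['wrist_force'])
s=snap('side','s21.png');crop(s,270,160,400,290,4.6,'s21c.png')
E
```

```text
time: 28.72
tool_pos: [0.5171, -0.1884, 0.1337]
ee_rot: [-3.138, -0.007, 1.588]
wrist_force: [0.9, -0.4, -1.5]
width: 0.0559
time: 28.97
tool_pos: [0.5431, -0.1112, 0.1339]
ee_rot: [-3.139, -0.006, 1.672]
wrist_force: [-0.5, 0.6, -2.7]
width: 0.0562
time: 29.47
tool_pos: [0.5695, -0.0419, 0.1352]
ee_rot: [-3.139, -0.0, 1.752]
wrist_force: [0.2, -0.9, -1.6]
width: 0.0563
time: 30.13
tool_pos: [0.5712, -0.0412, 0.0829]
ee_rot: [3.139, 0.001, 1.754]
wrist_force: [0.6, -0.0, -2.1]
width: 0.0555
[ 0.5712481  -0.04119191  0.08289529] [1.79860552e+02 5.07550339e-02 1.00472385e+02] 0.05553023595049937 [ 0.61726665 -0.03223839 -2.14014835]
```

View pics/w21.png

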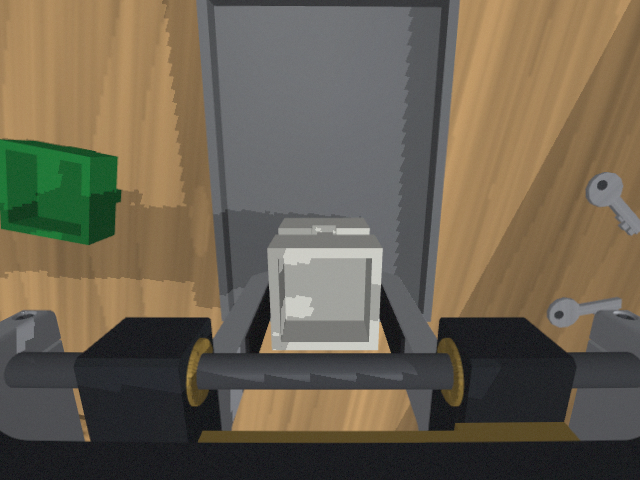

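View pics/s21c.png

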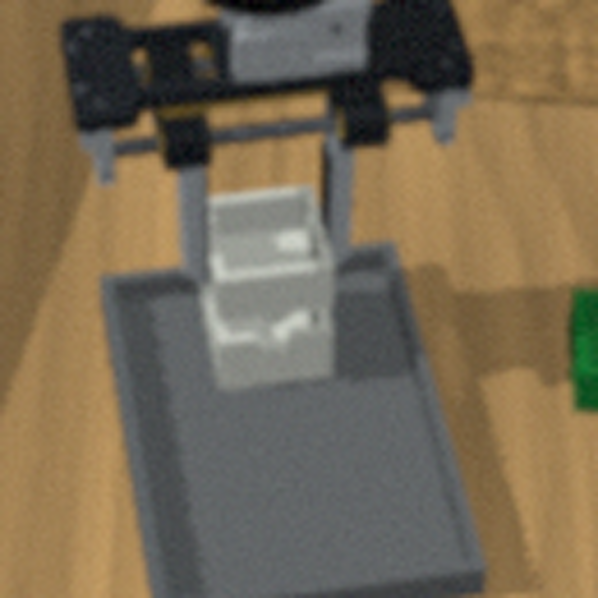

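```bash
python3 - <<'E'
from h import *
crop(load('w21'),255,205,395,300,5.7,'w21c.png')
E
```

```text
(no output)
```

View pics/w21c.png

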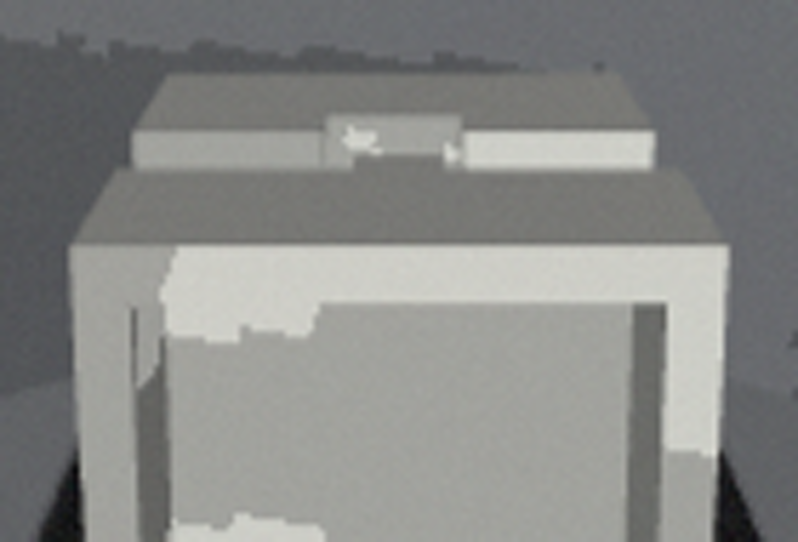

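```bash
python3 - <<'E'
from h import *
from scipy.optimize import brentq
s=load('w21');H=s['hand_eye']
for n,px in (('low',[(132,130),(656,130)]),('up',[(71,244),(729,244)])):
    uv=np.array(px)/5.7+[255,205]
    n2=cv2.undistortPoints(uv.reshape(-1,1,2),s['mtx'],np.array([float(s['k1']),0,0,0])).reshape(-1,2)
    d=(H[:3,:3]@np.c_[n2,np.ones(2)].T).T
    P=lambda zt:H[:3,3]+d*((zt-H[2,3])/d[:,2])[:,None]
    z=brentq(lambda z:np.linalg.norm(P(z)[0]-P(z)[1])-.056,-.1,.1);print(n,z,(P(z).mean(0)*1000).round(2))
    if n=='low': print('at z=.0429',(P(.0429).mean(0)*1000).round(2))
    else: print('at z=-.0012',(P(-.0012).mean(0)*1000).round(2))
E
```

```text
low 0.042174490441426724 [30.39 -0.78 42.17]
at z=.0429 [30.23 -0.78 42.9 ]
up -0.0008813021397669207 [30.01 -0.2  -0.88]
at z=-.0012 [30.1 -0.2 -1.2]
```

```bash

python3 -m inch '[{"linear":[-0.003,0,-0.04],"twist":0,"gripper":0.3},{"linear":[-0.003,0,-0.08],"twist":0,"gripper":0.3},{"linear":[-0.003,0,-0.11],"twist":0,"gripper":0.3},{"linear":[-0.003,0,-0.13],"twist":0,"gripper":0.3},{"linear":[-0.003,0,-0.13],"twist":0,"gripper":0.3},{"linear":[-0.003,0,-0.13],"twist":0,"gripper":0.3}]'
python3 -m inch '[{"linear":[0,0,-0.01],"twist":0,"gripper":0.3},{"linear":[0,0,-0.02],"twist":0,"gripper":0.3},{"linear":[0,0,-0.02],"twist":0,"gripper":0.3}]'
```

```text
time: 30.73
tool_pos: [0.5699, -0.0409, 0.0681]
ee_rot: [-3.141, -0.0, 1.754]
wrist_force: [-0.4, -0.7, -0.8]
width: 0.0558
time: 30.98
tool_pos: [0.5703, -0.041, 0.0667]
ee_rot: [3.141, 0.0, 1.754]
wrist_force: [0.3, 0.9, -1.3]
width: 0.0557
```

```bash

python3 -m inch '[{"linear":[0,0,-0.01],"twist":0,"gripper":0.3},{"linear":[0,0,-0.015],"twist":0,"gripper":0.3},{"linear":[0,0,-0.015],"twist":0,"gripper":0.3}]'
```

```text
time: 31.23
tool_pos: [0.5703, -0.041, 0.0667]
ee_rot: [3.141, 0.0, 1.754]
wrist_force: [-1.8, 0.3, 5.1]
width: 0.0557
```

```bash

python3 -m inch '[{"linear":[0,0,0],"twist":0,"gripper":0.65},{"linear":[0,0,0],"twist":0,"gripper":0.75},{"linear":[0,0,0],"twist":0,"gripper":0.75},{"linear":[0,0,0],"twist":0,"gripper":0.75},{"linear":[0,0,0.3],"twist":0,"gripper":0.75},{"linear":[0,0,0.65],"twist":0,"gripper":0.75},{"linear":[0,0,1],"twist":0,"gripper":0.75},{"linear":[0,0,1],"twist":0,"gripper":0.75}]'
python3 -m inch '[{"linear":[-0.3,-0.9,0],"twist":0,"gripper":0.75},{"linear":[-0.3,-0.9,0],"twist":0,"gripper":0.75},{"linear":[-0.3,-0.9,0],"twist":0,"gripper":0.75},{"linear":[-0.3,-0.9,0],"twist":0,"gripper":0.75}]'
python3 -m inch '[{"linear":[-0.3,-0.9,0],"twist":0,"gripper":0.75},{"linear":[-0.3,-0.9,0],"twist":0,"gripper":0.75},{"linear":[-0.3,-0.9,0],"twist":0,"gripper":0.75},{"linear":[-0.3,-0.9,0],"twist":0,"gripper":0.75},{"linear":[-0.3,-0.9,0],"twist":0,"gripper":0.75}]'
python3 - <<'E'
from h import *
o=robot.get_obs();s=snap('wrist','w22.png');print(o['tool_pos'],o['wrist_force'])
s=snap('side','s22.png');crop(s,280,195,390,305,5.4,'s22c.png')
s=snap('top','t22.png');crop(s,250,205,390,310,5,'t22c.png')
E
```

```text
time: 31.9
tool_pos: [0.5742, -0.0416, 0.1738]
ee_rot: [3.127, 0.005, 1.754]
wrist_force: [1.7, 0.3, 0.9]
width: 0.0705
time: 32.23
tool_pos: [0.5392, -0.1334, 0.1645]
ee_rot: [-3.141, 0.0, 1.749]
wrist_force: [0.7, -0.3, -0.7]
width: 0.0705
time: 32.65
tool_pos: [0.5105, -0.2199, 0.1646]
ee_rot: [3.141, -0.002, 1.753]
wrist_force: [0.4, 0.7, 0.0]
width: 0.0704
[ 0.51051023 -0.21985098  0.16455903] [0.39588297 0.72203665 0.01331927]
```

View pics/s22c.png

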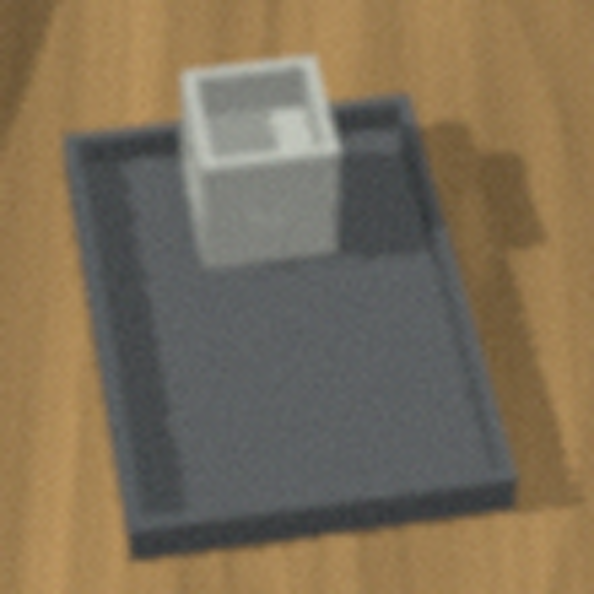

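View pics/t22.png

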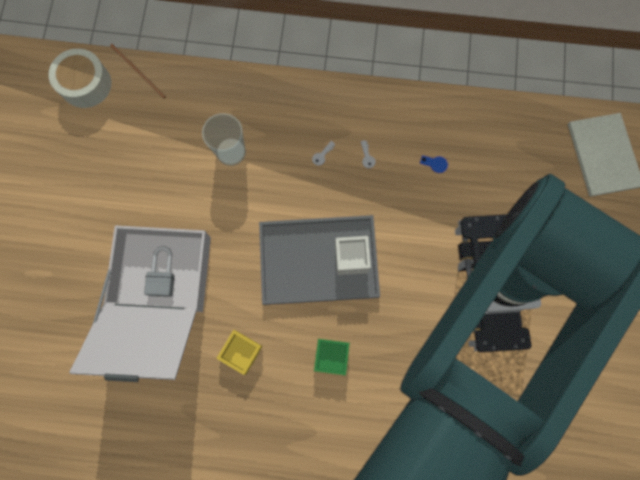

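View pics/w22.png

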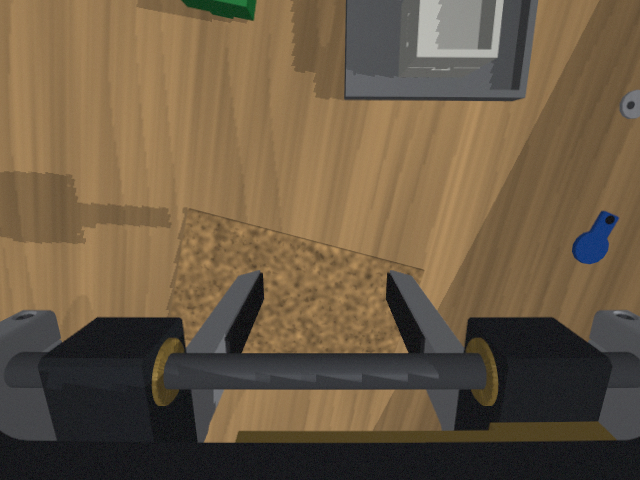

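```bash
python3 - <<'E'
from h import *
s=load('w22');crop(s,390,0,540,110,5,'w22c.png')
t=load('t22');o=np.array([250,205])
# depth heights on rim from top camera
R,c=pose(t)
g=cv2.cvtColor(t['image'],cv2.COLOR_RGB2HSV);m=((g[...,1]<45)&(g[...,2]>140));m[:230]=0;m[280:]=0;m[:,:325]=0;m[:,375:]=0
v,u=np.nonzero(m);n=cv2.undistortPoints(np.c_[u,v].astype(float).reshape(-1,1,2),t['mtx'],np.array([float(t['k1']),0,0,0])).reshape(-1,2)
d=t['depth'][v,u];P=(R@(np.c_[n,np.ones(len(n))]*d[:,None]).T).T+c
q=P[P[:,2]>.055];print(len(q),np.percentile(q[:,2],[10,50,90]).round(4),q[:,:2].min(0),q[:,:2].max(0),((q.min(0)+q.max(0))/2).round(4))
A=np.c_[q[:,:2]-q[:,:2].mean(0),np.ones(len(q))];print('tilt',np.linalg.lstsq(A,q[:,2],rcond=None)[0])
E
```

```text
372 [0.0648 0.067  0.0693] [ 0.39082188 -0.07110476] [ 0.6009342  -0.00917248] [ 0.4959 -0.0401  0.5014]
tilt [-1.8503318   0.34140442  0.07391581]
```

View pics/w22c.png

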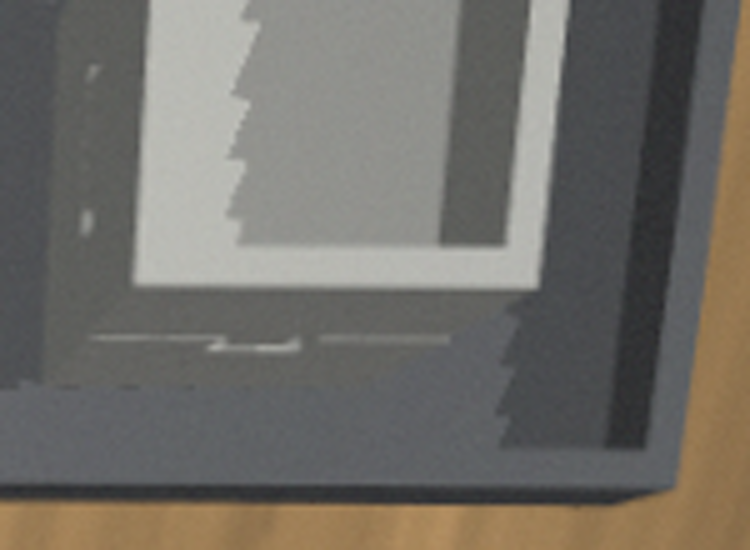

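```bash
python3 - <<'E'
from h import *
t=load('t22');R,c=pose(t)
g=cv2.cvtColor(t['image'],cv2.COLOR_RGB2HSV);m=((g[...,1]<45)&(g[...,2]>140));m[:230]=0;m[280:]=0;m[:,:325]=0;m[:,375:]=0
v,u=np.nonzero(m);n=cv2.undistortPoints(np.c_[u,v].astype(float).reshape(-1,1,2),t['mtx'],np.array([float(t['k1']),0,0,0])).reshape(-1,2)
d=t['depth'][v,u];P=(R@(np.c_[n,np.ones(len(n))]*d[:,None]).T).T+c
q=P[(abs(P[:,2]-.067)<.008)];A=np.c_[q[:,:2]-q[:,:2].mean(0),np.ones(len(q))];print('tilt',np.linalg.lstsq(A,q[:,2],rcond=None)[0],((q.min(0)+q.max(0))/2).round(4))
print(robot.close_job())
E
```

```text
tilt [-0.00180481  0.00854459  0.0669577 ] [ 0.5699 -0.0401  0.0656]
the job is handed in; nothing more can be done
None
```

The job is done in the order asked and handed in at about 33 s.

- **Dishes out:** both dishes stood side by side on the cork mat.
- **Padlock:** it lies flat in the white box, seen in both the wrist and top views.
- **Notched dish:** it is back at (0.5699, −0.0393), yaw 10.4°, against (0.5701, −0.0390), 10.4° at the start.
- **Lugged dish:** it is stacked on the notched dish. Both set-down heights matched the seated values: the tool stopped at 0.0667 m against about 0.0667 to 0.0669 expected. The rim is at 0.067 m against 0.068 expected, with a tilt under 0.5°. Views of the +y, −x and −y faces, those the cameras could see, show no open gap.

The tumbler, keys and fob sit where they did at the start in the top view. Wrist forces stayed at about 5 N or less in the readings taken.

Two things disagreed. The TCP readings wandered by about 2 mm between hovering and settled. One tilt fit was spoiled by pixels with no depth reading; I repeated it without them, and the tilt above is from that repeat.

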